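Wind down a feeder rail's stabilizer leg and report it on the option switches

TASK

Wind the crank clockwise until the orange foot of the feeder rail's leg stands firmly on the yellow pad: keep on for about a third of a turn after it touches, when the crank has become clearly stiffer, but do not force it further. Then take the stylus from its blue holder, tip the yellow rocker over with it (leave the other rockers alone and keep the gripper off the switches), and put the stylus back upright in its holder, fully down. Do not shift or knock over the bottle, jar, sensor stand or parts tray.

Things in the scene. Friction and masses are not known exactly. Their poses are not given: they have to be found in the camera images.
- jack: Fixed green leg housing at the end of an aluminium feeder rail. Origin on the bench under the vertical crank axis, z up, x along the rail away from the leg. Column 44 mm square from 80 to 160 mm height, gear head 66 mm square up to 202 mm; the rail is 40 mm square, 95 to 135 mm high (with parts on it to 167 mm), from x = 20 to 380 mm, with an end post at x = 350 mm on a foot plate 160 mm wide
- foot: Round orange foot of the leg, 60 mm across and 14 mm thick, on the crank axis; origin at the centre of its underside. A full clockwise turn of the crank lowers it 25 mm until it meets the yellow pad (100 mm across, fixed under it, top 8 to 24 mm above the bench, different each time; the foot starts 11 mm or more above it). From then on the foot stays and a spring in the leg is compressed, 5 N per mm (125 N per turn)
- crank (a joint): Crank angle in rad, grows clockwise from above, lowering the foot; starts at 0 to 6.3, end stop 17.8. Its arm points along the jack's x at 0, along -y at pi/2. Friction 0.40 N m (8 N at the knob) while turning; once the foot touches, load adds 0.08 N m per rad (1.6 N at the knob); a hand holding it still feels chiefly this load. Stays where left while the foot load is below 100 N
- crank_axis (a point): Point on the vertical crank axis at the top of the crank arm, 217 mm above the bench; the arm is 10 mm thick, 18 mm wide and reaches 61 mm from the axis
- knob_mid (a point): Middle of the red upright crank knob, a cylinder 26 mm across and 54 mm tall (219 to 273 mm above the bench), 50 mm from the crank axis. It spins freely on its own pin, so a gripper can hold it and go round without turning
- bank: Fixed switch plate 84 x 150 x 12 mm (x by y by z), origin at the centre of its underside, with four rocker switches side by side along its y axis, 34 mm apart, in any order; their long side lies along its x axis
- rocker_yellow (a joint): Yellow rocker, 0 = as found, 0.44 = tipped fully over to the other side; stays where it is left, needs about 2 N at its end. At 0 its end towards the bank's -x side stands up; pressing that end down tips it
- rocker_grey (a joint): Off-white rocker, to be left at 0
- rocker_blue (a joint): Blue rocker, to be left at 0
- rocker_green (a joint): Green rocker, to be left at 0
- press_yellow (a point): Point on the top face of the yellow rocker, on its raised half, 18 mm from the pivot towards the bank's -x; about 54 mm above the bench at 0, and it sinks about 8 mm when the rocker is tipped fully. Rocker caps are 56 mm long and 23 mm wide between 3 mm thin cheeks 48 mm above the bench
- holder: Fixed blue block 60 x 60 x 70 mm, origin at the centre of its underside; in its top is an upright hole 16 mm wide and 66 mm deep with a 3 mm chamfer
- stylus: Stylus standing upright, origin at its white tip (lower end), z up along it: white rod 10 mm across and 60 mm long with a tapered tip, then an orange handle 24 mm across and 100 mm long, whose shoulder rests on the holder's top. In the holder its tip is 10 mm and its top 170 mm above the bench; 80 g
- bottle: Bystander: loose bottle 60 mm across, 235 mm tall, origin under its centre
- jar: Bystander: loose jar 60 mm across, 85 mm tall, origin under its centre
- stand: Bystander: loose sensor stand, round foot 80 mm across, thin post, black head 35 mm square up to 270 mm, origin under its centre
- tray: Bystander: loose parts tray 150 x 100 x 45 mm, origin under its centre
- switch_yellow: Black housing, 66 x 31 mm, 36 mm tall with its cheeks, of the yellow rocker, standing on the switch plate; origin at the centre of its underside
- switch_grey: Black housing, 66 x 31 mm, 36 mm tall with its cheeks, of the off-white rocker, standing on the switch plate; origin at the centre of its underside
- switch_blue: Black housing, 66 x 31 mm, 36 mm tall with its cheeks, of the blue rocker, standing on the switch plate; origin at the centre of its underside
- switch_green: Black housing, 66 x 31 mm, 36 mm tall with its cheeks, of the green rocker, standing on the switch plate; origin at the centre of its underside
There are look-alikes about, which are no part of the job. There is more than one size of the holder; the job needs the middle-sized.

How it is judged:
On the way, in this order (a step that is already met when the one before it is completed fails the run):
1. the foot bears on the pad with 20 to 90 N (contact force between foot and anything else between 20 and 90 N), for 0.2 s.
2. the yellow rocker is tipped over (value of joint rocker_yellow above 0.36 rad), for 0.1 s.
At the end, for the whole second after the job is handed in: Foot bears on its pad with 20 to 90 N (0.16 to 0.72 turn past touch); yellow rocker over 0.36 rad, the others below 0.1 rad; stylus at rest in the holder: tip within 8 mm of the holder's axis and below 14 mm over its underside, upright within 0.1 rad (all of step 1 and value of joint rocker_yellow above 0.36 rad and value of joint each of rocker_grey, rocker_blue, rocker_green below 0.1 rad and horizontal distance between stylus and holder below 0.008 m and z of stylus in the frame of holder below 0.014 m and angle between stylus's own z axis and vertical below 0.1 rad and linear speed of stylus below 0.02 m/s).
It fails at once if the foot is forced onto the pad with more than 98 N (contact force between foot and anything else above 98 N).
It fails at once if the robot touches the rocker switches with its gripper or arm (contact force between any of the fingers, the arm and bank above 1 N or contact force between any of the fingers, the arm and switch_yellow above 1 N or contact force between any of the fingers, the arm and switch_grey above 1 N or contact force between any of the fingers, the arm and switch_blue above 1 N or contact force between any of the fingers, the arm and switch_green above 1 N).
It fails at once if another rocker is tipped (value of joint any of rocker_grey, rocker_blue, rocker_green above 0.2 rad).
It fails at once if a bystander is shifted by more than 30 mm or tipped (distance of any of bottle, jar, stand, tray from where it was at the start of the episode above 0.03 m or angle between any of bottle, jar, stand's own z axis and vertical above 0.5 rad).
It also fails if it takes over 72 s, if anything falls off the work surface, if the arm or the gripper's body presses on something with over 40 N, if the wrist force passes 120 N, or if a joint passes its speed limit or range.

ROBOT

A 6-joint arm with a two-finger parallel gripper is mounted at the origin on the work surface. World frame = base frame: x ahead of the robot, y to its left, z up, the work surface at z = 0. Lengths are in m, angles in rad, forces in N, time in s.
With the tool pointing down it reaches from about 0.35 to 0.975 m from the base axis. Payload 4.9 kg.
Tool frame: the origin (TCP) lies at the very end of the fingers, on their centre line; the grasp point (between the pads) lies 19 mm behind it (manip.hold_point_z is the distance from the TCP to the grasp point, in m); z points along the fingers, x is the direction in which the jaws open and shut, and the axes are right-handed (so a half turn about z gives the same grasp; the last joint's range is limited). The gripper opens to 85 mm and grips with 20 to 120 N. Pads are 22 mm wide; open, the fingers measure 114 mm over their backs; the gripper's body (76 mm by 85 mm) begins 54 mm behind the grasp point. The pads swing forward as they close: fully open they stand 13 mm farther back than shut.
Start: joints at [-1.417, 0.053, 1.613, -0, 1.476, -0.119], TCP at [0.168, -0.602, 0.231] pointing down, gripper open.
Joint ranges: [-3.01, 3.01], [-1.01, 2.22], [0.06, 2.58], [-1.02, 4.17], [0.09, 2.62], [-3.14, 3.14]. Speed limits (rad/s): [2.57, 2.57, 3.14, 3.14, 3.14, 3.14].

INTERFACE

Orientations are given as a unit quaternion [w, x, y, z].
In Python, from plant import manip gives the robot as it stands.
- The arm moves only by the shell command python3 -m handwheel 'ROWS' [OPENING]. ROWS is JSON, a list of rows, each an object of numbers: "dx", "dy", "dz": the shift along the tool's x, y, z in m; "ax", "ay", "az": the turn, a rotation vector about the tool's x, y, z in rad. In form: [{"dx": .., "dy": .., "dz": .., "ax": .., "ay": .., "az": ..}, ...]. A call has 1 to 5 rows; each row is the pose to reach, as a shift and turn from the pose commanded when the call began, along the tool's axes at that moment; what a row does not reach only later rows make up. A row lasts 1/8 s, in which the tool goes at most 62.5 mm and 10.7 degrees, less where a joint would pass 70% of its speed; a pose out of reach is approached as far as the arm can. A call with a gripper value outside its range is refused whole. OPENING is the closure in counts, from 0 (fully open) to 255 (shut), set as the call begins (- or left out, the last holds). The fingers move at their own pace and stop on an object; the grip force is fixed at half the most. Time passes only in rows, so rows that repeat a pose let the fingers close. It gives the time, the measured TCP pose, the force and the opening at its end, in the units of the state.
- manip.state(): the state, without advancing time (a new reading comes with each control period).
- manip.grab_frame(name): name is "scene" or "top"; returns a dict with "image" (400x640x3 uint8, blue, green, red), "z_map" (400x640 float32, m along the optical axis (not along the pixel's ray), 0 where there is no reading), "K" (3x3 intrinsics, pixels), "k1" (the pictures are not rectified: a ray, as slopes to the right and down, at radius r is drawn at 1 + k1 r^2 times it, then the intrinsics apply), "xyz" and "rotation" of the camera in the world. Camera axes: x right, y up, looking along -z (the intrinsics and any distortion apply to the point x, -y, -z); pixel columns grow to the right and rows downward; lengths in m; the calibration is good to about 2 mm. A picture is of the moment at which its call begins.
- manip.job_done(): hands the job in, once; it reports no verdict.
The state is a dict: "time": time; "joint_pos": joint angles; "joint_vel": joint speeds; "joint_efforts": joint torques, N m; "tool_pos": TCP position; "tool_rot": TCP orientation; "contact_force": force on the tool from outside, world axes, zero at the start; "ft_torque": the same for the moment, N m; "gripper_width": opening from 0.0 (shut) to 1.0 (fully open).
Only numpy, scipy, OpenCV 4.12 (cv2) and the standard library are available. Lean on these libraries where they do the work, as an engineer would, in place of code of your own. Each camera call takes 0.05 s, during which the arm holds its last target.

## Working session

There is one attempt and no reset: what is moved stays moved. The work goes in short steps, Python scripts to look and compute and a shell command to move; the robot and the scene stay as the last step left them, time stands still between calls to the robot, and variables do not carry over. Pictures are saved under pics/ and viewed, and the job is handed in when it is done.

```bash
ls; mkdir -p pics
python3 - <<'E'
from plant import manip
import cv2,numpy as np
print(manip.state())
for n in("scene","top"):
    f=manip.grab_frame(n); np.savez("f_"+n,**f); cv2.imwrite(f"pics/{n}0.png",f["image"]); print(n,f["K"],f["k1"],f["xyz"],f["rotation"])
E
```

```text
pics
{'time': 0.0, 'joint_pos': array([-1.41700384e+00,  5.33847786e-02,  1.61432046e+00,  2.42870144e-06,
        1.47601937e+00, -1.19021074e-01]), 'joint_vel': array([-0.00028804,  0.00119868, -0.0004396 ,  0.00072104,  0.00112479,
       -0.00037792]), 'joint_efforts': array([-9.01388885e-04, -3.93688095e+01, -3.70180035e+01, -2.25713234e-04,
        7.05724378e-03,  1.37124283e-05]), 'tool_pos': array([ 0.16829089, -0.60125173,  0.23002992]), 'tool_rot': array([-7.41408711e-04,  7.96693272e-01, -6.04382904e-01, -7.65907377e-04]), 'contact_force': array([ 0.11940134, -0.01963416,  0.11422369]), 'ft_torque': array([ 0.0166922 , -0.03744805,  0.01178474]), 'gripper_width': 0.9984341224672315}
scene [[431.26309696   0.         317.26605751]
 [  0.         431.26309696 199.86335824]
 [  0.           0.           1.        ]] 0.031940411642923265 [ 1.04738194 -0.64504782  1.08077898] [0.87897375 0.3394529  0.11209524 0.31561294]
top [[501.8392401    0.         323.12256746]
 [  0.         501.8392401  200.68833191]
 [  0.           0.           1.        ]] -0.011274512061326746 [0.37674187 0.0046754  1.42449086] [ 0.70624241  0.04387906 -0.0474278  -0.70501552]
```

View pics/scene0.png

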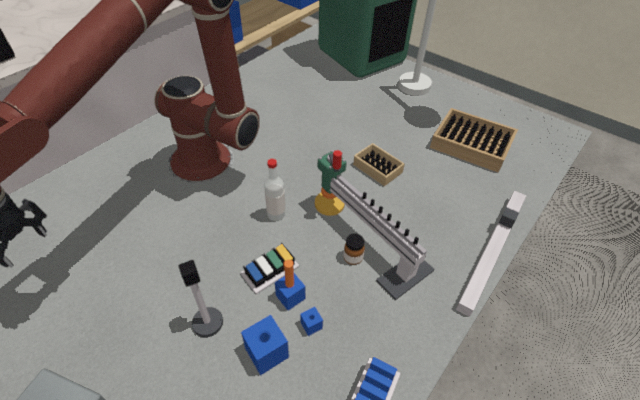

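View pics/top0.png

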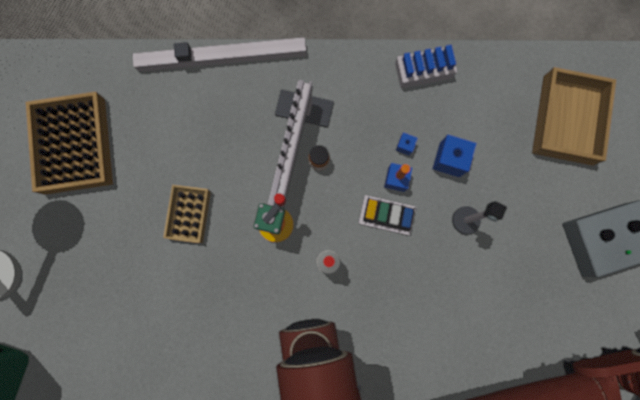

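The scene view shows the jack with its red knob at (337,158), the yellow pad at (330,203), the switch bank at (270,265), and the stylus in a blue holder at (290,285). The top view shows the same: knob (279,200), bank (387,215), stylus (403,172).

There are three blue blocks in the top view: small (407,143), stylus-bearing (398,178), large (455,155). The one with the stylus looks middle-sized. I'll measure it and confirm in a crop.

```bash
cat > h.py <<'E'
import numpy as np,cv2
from scipy.spatial.transform import Rotation as R
def cam(f):
    w,x,y,z=f["rotation"] if np.ndim(f["rotation"])==1 else R.from_matrix(f["rotation"]).as_quat()[[3,0,1,2]]
    return R.from_quat([x,y,z,w])
def ray(f,u,v):
    K=f["K"];k=float(f["k1"])
    d=np.stack([(np.asarray(u,float)-K[0,2])/K[0,0],(np.asarray(v,float)-K[1,2])/K[1,1]],-1)
    s=cv2.undistortPoints(np.stack([np.atleast_1d(u),np.atleast_1d(v)],-1).astype(float).reshape(-1,1,2),K,np.array([k,0,0,0,0.])).reshape(-1,2)
    c=np.c_[s[:,0],-s[:,1],-np.ones(len(s))]
    return cam(f).apply(c)
def plane(f,u,v,z):
    d=ray(f,u,v); o=f["xyz"]; t=(z-o[2])/d[:,2]; return o+d*t[:,None]
def pts(f):
    h,w=f["z_map"].shape; v,u=np.mgrid[:h,:w]
    return (f["xyz"]+ray(f,u.ravel(),v.ravel())*f["z_map"].reshape(-1,1)).reshape(h,w,3)
def proj(f,P):
    c=cam(f).inv().apply(np.atleast_2d(P)-f["xyz"]); s=c[:,:2]/-c[:,2:]; s[:,1]*=-1
    r=(s**2).sum(1,keepdims=True); s=s*(1+float(f["k1"])*r); K=f["K"]
    return np.c_[s[:,0]*K[0,0]+K[0,2],s[:,1]*K[1,1]+K[1,2]]
E
python3 - <<'E'
from h import *
fs={n:dict(np.load(f"f_{n}.npz")) for n in("scene","top")}
t=fs["top"];s=fs["scene"]
a=cv2.resize(t["image"][120:280,230:430],None,fx=4,fy=4,interpolation=cv2.INTER_CUBIC)[:600]
cv2.imwrite("pics/t_crop.png",a[:, :800])
b=cv2.resize(s["image"][140:370,180:410],None,fx=2.6,fy=2.6,interpolation=cv2.INTER_CUBIC);cv2.imwrite("pics/s_crop.png",b)
for n,f in fs.items():
    P=pts(f);H=cv2.cvtColor(f["image"],cv2.COLOR_BGR2HSV)
    M={"blue":(105,128,120,60),"yel":(20,32,150,90),"org":(5,18,150,90),"red":(172,180,150,90),"green":(60,88,90,40)}
    for c,(lo,hi,S,V) in M.items():
        m=((H[...,0]>=lo)&(H[...,0]<=hi)&(H[...,1]>=S)&(H[...,2]>=V)).astype(np.uint8)
        k,l,st,ce=cv2.connectedComponentsWithStats(m)
        for i in range(1,k):
            if st[i,4]>25:
                q=P[(l==i)&(f["z_map"]>0)]
                if len(q): 
                    zt=np.percentile(q[:,2],90); tp=q[q[:,2]>zt-.006]
                    print(n,c,ce[i].round(),st[i,4],"med",np.median(q,0).round(3),"top",tp.mean(0).round(3),"ext",np.ptp(tp,0).round(3))
E
```

```text
scene blue [236.  21.] 376 med [-0.812  0.938 -0.085] top [-0.815  0.946  0.006] ext [0.039 0.073 0.021]
scene blue [298.   3.] 185 med [-0.827  1.506 -0.186] top [-0.818  1.507 -0.157] ext [0.085 0.059 0.02 ]
scene blue [254. 272.] 179 med [ 0.512 -0.237  0.049] top [ 0.502 -0.235  0.053] ext [0.044 0.034 0.01 ]
scene blue [290. 292.] 637 med [ 0.639 -0.228  0.065] top [ 0.628 -0.219  0.07 ] ext [0.067 0.067 0.011]
scene blue [311. 321.] 425 med [ 0.726 -0.246  0.049] top [ 0.722 -0.242  0.051] ext [0.052 0.053 0.009]
scene blue [265. 344.] 1735 med [ 0.696 -0.377  0.094] top [ 0.682 -0.371  0.096] ext [0.1   0.101 0.01 ]
scene blue [376. 381.] 1060 med [ 0.943 -0.279  0.089] top [ 0.944 -0.28   0.09 ] ext [0.07  0.112 0.01 ]
scene yel [327. 205.] 364 med [0.501 0.111 0.016] top [0.496 0.114 0.017] ext [0.095 0.074 0.01 ]
scene org [327. 195.] 80 med [0.494 0.109 0.068] top [0.494 0.109 0.072] ext [0.045 0.018 0.01 ]
scene org [355. 252.] 63 med [ 0.696 -0.012  0.059] top [ 0.691 -0.007  0.061] ext [0.041 0.039 0.009]
scene org [288. 272.] 206 med [ 0.627 -0.219  0.143] top [ 0.623 
[... 960 characters left out ...]
ue [397. 179.] 400 med [ 0.611 -0.201  0.068] top [ 0.618 -0.207  0.07 ] ext [0.067 0.065 0.012]
top blue [407. 217.] 165 med [ 0.51  -0.233  0.05 ] top [ 0.502 -0.231  0.053] ext [0.05  0.03  0.012]
top yel [371. 209.] 163 med [ 0.532 -0.134  0.05 ] top [ 0.525 -0.133  0.052] ext [0.05  0.029 0.011]
top yel [280. 231.] 324 med [0.468 0.111 0.016] top [0.474 0.121 0.02 ] ext [0.082 0.089 0.161]
top org [404. 169.] 60 med [ 0.622 -0.208  0.169] top [ 0.623 -0.209  0.17 ] ext [0.019 0.018 0.009]
top green [383. 212.] 153 med [ 0.525 -0.167  0.049] top [ 0.514 -0.165  0.053] ext [0.039 0.025 0.01 ]
top green [268. 220.] 315 med [0.485 0.136 0.201] top [0.488 0.133 0.202] ext [0.064 0.064 0.01 ]
```

View pics/t_crop.png

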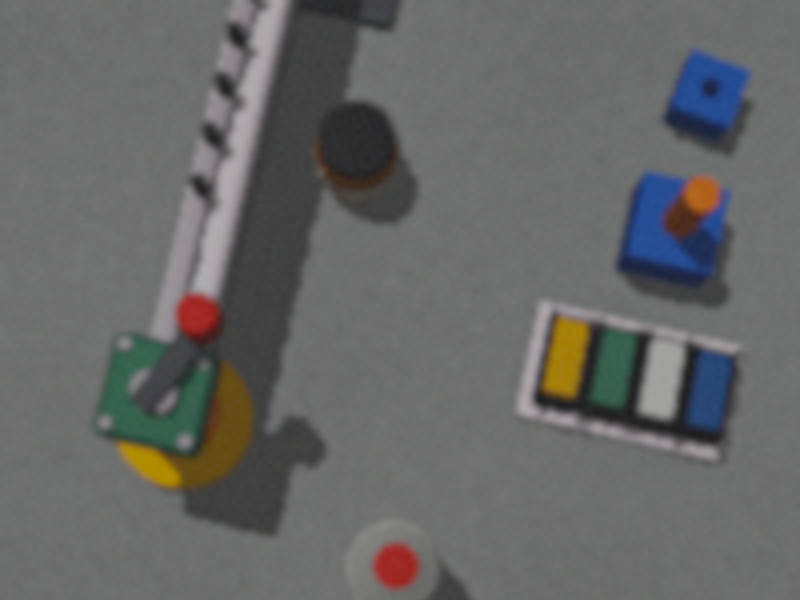

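View pics/s_crop.png

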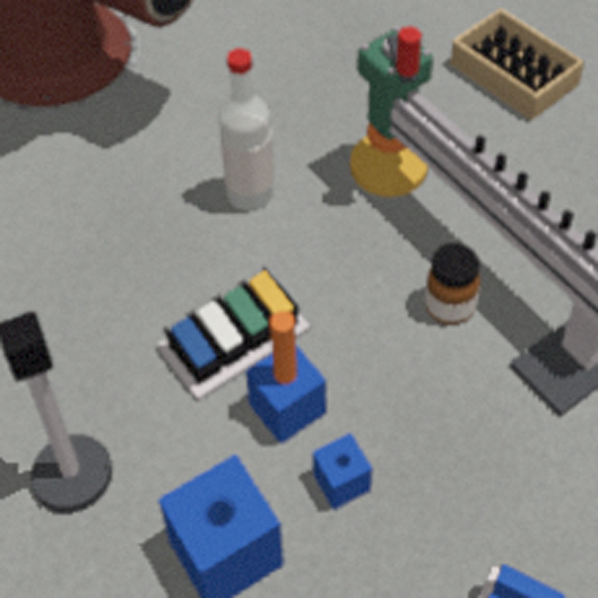

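The stylus stands in the block at top-view (398,178), with its top face about 60 mm and at z = 0.070. The others top out at 0.052 and 0.096, so this is the middle-sized one and the crop confirms it. The bank order from +y is yellow, green, off-white, blue. Next I'll take precise measurements.

Run:
```python
from h import *
fs={n:dict(np.load(f"f_{n}.npz")) for n in("scene","top")}
t=fs["top"];s=fs["scene"]
def comp(f,cond,roi):
    H=cv2.cvtColor(f["image"],cv2.COLOR_BGR2HSV).astype(int);m=cond(H)
    r=np.zeros_like(m);r[roi[1]:roi[3],roi[0]:roi[2]]=1;m=(m&r).astype(np.uint8)
    return m
P=pts(t);Ps=pts(s)
# gear head top
m=comp(t,lambda H:(H[...,0]>60)&(H[...,0]<90)&(H[...,1]>80),(250,195,292,240))
c=max(cv2.findContours(m,0,2)[0],key=cv2.contourArea);q=plane(t,c[:,0,0],c[:,0,1],.202)[:,:2]
r=cv2.minAreaRect((q*1000).astype(np.float32));print("head",r)
# red
red=lambda H:((H[...,0]<6)|(H[...,0]>172))&(H[...,1]>150)&(H[...,2]>90)
m=comp(t,red,(265,185,295,215));c=max(cv2.findContours(m,0,2)[0],key=cv2.contourArea)
(u,v),rad=cv2.minEnclosingCircle(c);M=cv2.moments(m,True);print("knob top px",u,v,rad,plane(t,u,v,.273),plane(t,M['m10']/M['m00'],M['m01']/M['m00'],.273))
z=P[...,2];mm=(m>0)&(z>.265)&(z<.28);print("knob depth",P[mm].mean(0),mm.sum())
m=comp(s,red,(325,145,350,180));mm=(m>0)&(Ps[...,2]>.2);print("knob scene",Ps[mm].mean(0), np.percentile(Ps[mm][:,2],[2,98]), mm.sum())
# arm (z .21-.22)
mm=(z>.208)&(z<.224)&(abs(P[...,0]-.5)<.1)&(abs(P[...,1]-.12)<.1);print("arm",mm.sum(),P[mm].mean(0),P[mm].min(0),P[mm].max(0))
# rail
mm=(z>.125)&(z<.14)&(P[...,0]>.5)&(abs(P[...,1]-.08)<.15)
q=P[mm][:,:2];l=cv2.fitLine(q.astype(np.float32),cv2.DIST_HUBER,0,.01,.01).ravel();print("rail",l,mm.sum(),np.degrees(np.arctan2(l[1],l[0])))
# bank
for nm,rng,roi in(("yel",(18,34,120),(360,190,385,225)),("green",(60,90,60),(374,195,394,225)),("blue",(100,130,100),(400,200,420,232))):
    m=comp(t,lambda H:(H[...,0]>rng[0])&(H[...,0]<rng[1])&(H[...,1]>rng[2]),roi)
    c=max(cv2.findContours(m,0,2)[0],key=cv2.contourArea);q=plane(t,c[:,0,0],c[:,0,1],.05)[:,:2]
    print(nm,cv2.minAreaRect((q*1000).astype(np.float32)))
    mm=m>0;X=P[mm];A=np.c_[X[:,:2]-X[:,:2].mean(0),np.ones(len(X))];print("  plane",np.linalg.lstsq(A,X[:,2],rcond=None)[0],X.mean(0))
    Xs=Ps
# bank plate: bright
H=cv2.cvtColor(t["image"],cv2.COLOR_BGR2HSV)
mm=(z>.006)&(z<.07)&(abs(P[...,0]-.515)<.09)&(abs(P[...,1]+.185)<.12)&(P[...,0]<.575)
q=P[mm][:,:2];print("bank rect",cv2.minAreaRect((q*1000).astype(np.float32)),mm.sum())
# stylus,holder
for f,p,n in((t,P,"t"),(s,Ps,"s")):
    mm=(p[...,2]>.164)&(p[...,2]<.176)&(abs(p[...,0]-.623)<.04)&(abs(p[...,1]+.209)<.04);print("sty",n,p[mm].mean(0),mm.sum(),(p[mm].min(0)+p[mm].max(0))/2)
    mm=(p[...,2]>.062)&(p[...,2]<.078)&(abs(p[...,0]-.623)<.06)&(abs(p[...,1]+.209)<.06);q=p[mm][:,:2];print("hold",cv2.minAreaRect((q*1000).astype(np.float32)))
# bystanders
for f,p,n in((t,P,"t"),(s,Ps,"s")):
  for nm,(x,y),lo,hi in(("bottle",(.37,.02),.2,.25),("jar",(.69,-.01),.07,.095),("stand",(.5,-.4),.23,.28)):
    mm=(p[...,2]>lo)&(p[...,2]<hi)&(abs(p[...,0]-x)<.12)&(abs(p[...,1]-y)<.1);print(n,nm,mm.sum(),p[mm].mean(0) if mm.any() else 0)
# foot, pad in scene
m=comp(s,lambda H:(H[...,0]>=4)&(H[...,0]<=18)&(H[...,1]>150)&(H[...,2]>60),(312,180,345,215));X=Ps[m>0];print("foot z",np.percentile(X[:,2],[5,25,50,75,95]))
m=comp(s,lambda H:(H[...,0]>=20)&(H[...,0]<=32)&(H[...,1]>150)&(H[...,2]>90),(312,190,350,220));X=Ps[m>0];print("pad z",np.percentile(X[:,2],[5,25,50,75,95]))
```

```text
head ((492.6247863769531, 131.57662963867188), (61.94486618041992, 60.1595573425293), 76.67234802246094)
knob top px 279.21429443359375 198.5 5.015374660491943 [[0.53127097 0.10061648 0.273     ]] [[0.53090134 0.10069758 0.273     ]]
knob depth [0.5311004  0.10079371 0.27250385] 78
knob scene [0.53517527 0.09348223 0.25280541] [0.22229661 0.274331  ] 137
arm 195 [0.50205433 0.12423984 0.21539483] [0.46285738 0.08908986 0.20801023] [0.53573626 0.14980546 0.22182915]
rail [ 0.97328955 -0.22958098  0.707678    0.07840446] 944 -13.272403
yel ((531.5826416015625, -134.80706787109375), (26.45771026611328, 55.01778030395508), 78.2232437133789)
  plane [-0.15163184  0.01778576  0.04862643] [ 0.53221168 -0.13445644  0.04862643]
green ((524.042724609375, -167.10897827148438), (27.9746036529541, 53.22887420654297), 75.35625457763672)
  plane [-0.68725537  5.08455091  0.05571943] [ 0.52318468 -0.16642407  0.05571943]
blue ((509.1002502441406, -232.28707885742188), (25.86936378479004, 53.319854736328125), 77.69605255126953)
  plane [-0.14535808 -0.02863276  0.04963102] [ 0.50928633 -0.232453    0
[... 224 characters left out ...]
4548950195312, -211.7736053466797), (60.75247573852539, 62.30170822143555), 76.52400970458984)
sty s [ 0.62309454 -0.21307101  0.16989171] 71 [ 0.62276971 -0.21243076  0.16926127]
hold ((622.8524780273438, -212.37808227539062), (62.715511322021484, 63.56731414794922), 76.06515502929688)
t bottle 210 [0.39297189 0.03224445 0.22440311]
t jar 303 [0.67837074 0.00935671 0.0840908 ]
t stand 341 [ 0.5047834  -0.40114715  0.26280272]
s bottle 259 [0.35525385 0.01606034 0.22368973]
s jar 270 [0.68124179 0.00610075 0.08413651]
s stand 372 [ 0.51160781 -0.41360033  0.26029145]
foot z [0.01671809 0.06120713 0.0682405  0.07165627 0.0752448 ]
pad z [0.0069213  0.01369758 0.01580624 0.01739112 0.01992939]
```

The axis is at about (0.491,0.132), the knob at (0.531,0.101) and the jack x axis at -13°. The bank x axis is also at -13°, and its raised ends are on the robot's side. I'll lift, square the tool, and move toward the knob.

```bash
cat > st.py <<'E'
from h import *
from plant import manip
import sys
s=manip.state();p=s["tool_pos"];w,x,y,z=s["tool_rot"];r=R.from_quat([x,y,z,w])
print("t %.2f"%s["time"],"pos",p.round(4),"xaxis",r.as_matrix()[:,0].round(4),"z",r.as_matrix()[:,2].round(4),"F",s["contact_force"].round(1),"T",s["ft_torque"].round(2),"g %.3f"%s["gripper_width"],"q",s["joint_pos"].round(2))
if len(sys.argv)>3:
    d=np.array([float(a) for a in sys.argv[1:4]])-p; print("need dx dy dz",r.inv().apply(d).round(4))
    X=r.as_matrix()[:,0];print("az to x=-Y", (np.arctan2(X[1],X[0])+np.pi/2).round(4))
E
python3 -m handwheel '[{"dz":-0.055},{"dz":-0.11,"az":0.14},{"dz":-0.11,"dx":-0.04,"dy":-0.045,"az":0.274},{"dz":-0.11,"dx":-0.08,"dy":-0.09,"az":0.274},{"dz":-0.11,"dx":-0.12,"dy":-0.135,"az":0.274}]' 0; python3 st.py 0.531 0.1006 0.34
```

```text
t 0.10 pos [ 0.1683 -0.6013  0.2302] xaxis [ 0.2694 -0.963  -0.0019] z [-3.0e-04  1.9e-03 -1.0e+00] F [ 0.4  0.2 -0.8] T [-0.04  0.07  0.01] g 1.001 q [-1.42  0.05  1.61 -0.    1.48 -0.12]
need dx dy dz [-0.5785 -0.5384 -0.1086]
az to x=-Y 0.2728invalid input at $[0]: expected keys dx, dy, dz, ax, ay, az
```

```bash
python3 -m handwheel '[{"dx":0,"dy":0,"dz":-0.055,"ax":0,"ay":0,"az":0},{"dx":0,"dy":0,"dz":-0.11,"ax":0,"ay":0,"az":0.14},{"dx":-0.04,"dy":-0.045,"dz":-0.11,"ax":0,"ay":0,"az":0.273},{"dx":-0.08,"dy":-0.09,"dz":-0.11,"ax":0,"ay":0,"az":0.273},{"dx":-0.12,"dy":-0.135,"dz":-0.11,"ax":0,"ay":0,"az":0.273}]' 0; python3 st.py 0.531 0.1006 0.34
```

```text
time: 0.72
tool_pos: [0.2667, -0.4483, 0.3408]
tool_rot: [0.0, -0.707, 0.707, 0.0]
contact_force: [1.3, 1.2, 0.9]
gripper_width: 0.997
t 0.72 pos [ 0.2667 -0.4483  0.3408] xaxis [-9.e-04 -1.e+00 -6.e-04] z [ 0.e+00  6.e-04 -1.e+00] F [1.3 1.2 0.9] T [ 0.   -0.07 -0.03] g 0.997 q [-1.18 -0.24  1.7   0.    1.67  0.39]
need dx dy dz [-0.5491 -0.2638  0.0012]
az to x=-Y -0.0009
```

```bash
python3 -m handwheel '[{"dx":-0.055,"dy":-0.026,"dz":0,"ax":0,"ay":0,"az":0},{"dx":-0.11,"dy":-0.053,"dz":0,"ax":0,"ay":0,"az":0},{"dx":-0.165,"dy":-0.079,"dz":0,"ax":0,"ay":0,"az":0},{"dx":-0.22,"dy":-0.106,"dz":0,"ax":0,"ay":0,"az":0},{"dx":-0.275,"dy":-0.132,"dz":0,"ax":0,"ay":0,"az":0}]'; python3 -m handwheel '[{"dx":-0.055,"dy":-0.026,"dz":0,"ax":0,"ay":0,"az":0},{"dx":-0.11,"dy":-0.053,"dz":0,"ax":0,"ay":0,"az":0},{"dx":-0.165,"dy":-0.079,"dz":0,"ax":0,"ay":0,"az":0},{"dx":-0.22,"dy":-0.106,"dz":0,"ax":0,"ay":0,"az":0},{"dx":-0.27,"dy":-0.132,"dz":0,"ax":0,"ay":0,"az":0}]'; python3 st.py 0.531 0.1006 0.231
```

```text
time: 1.35
tool_pos: [0.3984, -0.173, 0.3409]
tool_rot: [0.0, -0.707, 0.707, -0.0]
contact_force: [1.4, -1.1, -0.8]
gripper_width: 1.004
time: 1.98
tool_pos: [0.5305, 0.0972, 0.3408]
tool_rot: [0.0, 0.707, -0.707, -0.0]
contact_force: [0.8, -0.1, 0.2]
gripper_width: 0.996
t 1.98 pos [0.5305 0.0972 0.3408] xaxis [ 7.e-04 -1.e+00  2.e-04] z [-4.e-04 -2.e-04 -1.e+00] F [ 0.8 -0.1  0.2] T [-0. -0. -0.] g 0.996 q [ 0.04 -0.19  1.67 -0.    1.67  1.61]
need dx dy dz [-0.0034 -0.0005  0.1098]
az to x=-Y 0.0007
```

```bash
python3 -m handwheel '[{"dx":-0.0035,"dy":0,"dz":0.03,"ax":0,"ay":0,"az":0},{"dx":-0.0035,"dy":0,"dz":0.06,"ax":0,"ay":0,"az":0},{"dx":-0.0035,"dy":0,"dz":0.09,"ax":0,"ay":0,"az":0},{"dx":-0.0035,"dy":0,"dz":0.109,"ax":0,"ay":0,"az":0},{"dx":-0.0035,"dy":0,"dz":0.109,"ax":0,"ay":0,"az":0}]'; python3 st.py
python3 - <<'E'
from h import *
from plant import manip
a=manip.grab_frame("scene")["image"][100:250,220:460];b=manip.grab_frame("top")["image"][140:290,180:420]
cv2.imwrite("pics/k1.png",cv2.resize(np.vstack([a,b]),None,fx=2,fy=2,interpolation=cv2.INTER_CUBIC))
E
```

```text
time: 2.6
tool_pos: [0.5291, 0.0984, 0.2303]
tool_rot: [-0.001, -0.707, 0.707, 0.001]
contact_force: [-0.4, 0.2, -0.7]
gripper_width: 1.001
t 2.60 pos [0.5291 0.0984 0.2303] xaxis [-3.e-04 -1.e+00  1.e-04] z [-3.7e-03 -1.0e-04 -1.0e+00] F [-0.4  0.2 -0.7] T [-0.01  0.02 -0.03] g 1.001 q [ 0.05 -0.15  1.81  0.    1.49  1.62]
```

View pics/k1.png

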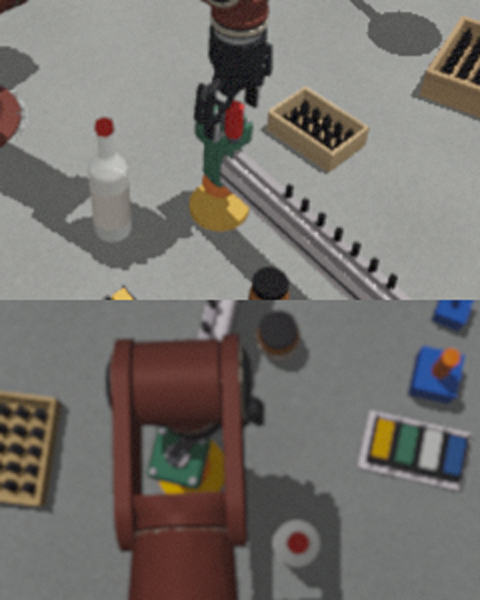

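The open fingers straddle the red knob (crop about (233,120)), and the force is near zero. Closing.

```bash
python3 -m handwheel '[{"dx":-0.0015,"dy":-0.001,"dz":0,"ax":0,"ay":0,"az":0},{"dx":-0.0015,"dy":-0.001,"dz":0,"ax":0,"ay":0,"az":0},{"dx":-0.0015,"dy":-0.001,"dz":0,"ax":0,"ay":0,"az":0},{"dx":-0.0015,"dy":-0.001,"dz":0,"ax":0,"ay":0,"az":0},{"dx":-0.0015,"dy":-0.001,"dz":0,"ax":0,"ay":0,"az":0}]' 255; python3 st.py;python3 -m handwheel '[{"dx":0,"dy":0,"dz":0,"ax":0,"ay":0,"az":0},{"dx":0,"dy":0,"dz":0,"ax":0,"ay":0,"az":0}]'; python3 st.py
```

```text
time: 3.32
tool_pos: [0.5313, 0.101, 0.2333]
tool_rot: [-0.001, 0.707, -0.707, -0.001]
contact_force: [-1.5, 5.2, 4.4]
gripper_width: 0.29
t 3.33 pos [0.5313 0.101  0.2333] xaxis [ 4.0e-04 -1.0e+00 -2.2e-03] z [ 7.0e-04  2.2e-03 -1.0e+00] F [-1.5  5.2  4.4] T [ 0.8   0.35 -0.05] g 0.290 q [ 0.05 -0.15  1.81  0.    1.49  1.62]
time: 3.58
tool_pos: [0.5312, 0.101, 0.2332]
tool_rot: [-0.001, 0.707, -0.707, -0.001]
contact_force: [-2.5, 5.6, 3.3]
gripper_width: 0.288
t 3.58 pos [0.5312 0.101  0.2332] xaxis [ 4.0e-04 -1.0e+00 -2.1e-03] z [ 6.0e-04  2.1e-03 -1.0e+00] F [-2.5  5.6  3.3] T [ 0.75  0.27 -0.08] g 0.288 q [ 0.05 -0.15  1.81  0.    1.49  1.62]
```

```bash
cat > tab.py <<'E'
import numpy as np,sys
th0=float(sys.argv[1]);n=int(sys.argv[3]) if len(sys.argv)>3 else 1;st=float(sys.argv[2])
for k in range(n):
    a=np.radians(th0-st*5*k);print("from",round(np.degrees(a)),end=" : ")
    for i in range(1,6):
        b=a-np.radians(st)*i;print("(%.4f,%.4f)"%(-.05*(np.sin(b)-np.sin(a)),-.05*(np.cos(b)-np.cos(a))),end=" ")
    print()
E
python3 tab.py -38 18 4
```

```text
from -38 : (0.0107,0.0114) (0.0173,0.0256) (0.0192,0.0411) (0.0162,0.0565) (0.0086,0.0702) 
from -128 : (-0.0114,0.0107) (-0.0256,0.0173) (-0.0411,0.0192) (-0.0565,0.0162) (-0.0702,0.0086) 
from -218 : (-0.0107,-0.0114) (-0.0173,-0.0256) (-0.0192,-0.0411) (-0.0162,-0.0565) (-0.0086,-0.0702) 
from -308 : (0.0114,-0.0107) (0.0256,-0.0173) (0.0411,-0.0192) (0.0565,-0.0162) (0.0702,-0.0086)
```

```bash
python3 -m handwheel '[{"dx":0.0107,"dy":0.0114,"dz":0,"ax":0,"ay":0,"az":0},{"dx":0.0173,"dy":0.0256,"dz":0,"ax":0,"ay":0,"az":0},{"dx":0.0192,"dy":0.0411,"dz":0,"ax":0,"ay":0,"az":0},{"dx":0.0162,"dy":0.0565,"dz":0,"ax":0,"ay":0,"az":0},{"dx":0.0086,"dy":0.0702,"dz":0,"ax":0,"ay":0,"az":0}]'; python3 st.py
```

```text
time: 4.2
tool_pos: [0.4633, 0.0908, 0.2333]
tool_rot: [0.003, -0.707, 0.707, -0.004]
contact_force: [11.3, 0.4, -2.1]
gripper_width: 0.288
t 4.20 pos [0.4633 0.0908 0.2333] xaxis [-0.0011 -1.      0.0014] z [ 0.0089 -0.0014 -1.    ] F [11.3  0.4 -2.1] T [ 0.28 -1.79  0.01] g 0.288 q [ 0.04 -0.33  1.96 -0.    1.51  1.61]
```

```bash
python3 -m handwheel '[{"dx":-0.0114,"dy":0.0107,"dz":0,"ax":0,"ay":0,"az":0},{"dx":-0.0256,"dy":0.0173,"dz":0,"ax":0,"ay":0,"az":0},{"dx":-0.0411,"dy":0.0192,"dz":0,"ax":0,"ay":0,"az":0},{"dx":-0.0565,"dy":0.0162,"dz":0,"ax":0,"ay":0,"az":0},{"dx":-0.0702,"dy":0.0086,"dz":0,"ax":0,"ay":0,"az":0}]'; python3 st.py
python3 -m handwheel '[{"dx":-0.0107,"dy":-0.0114,"dz":0,"ax":0,"ay":0,"az":0},{"dx":-0.0173,"dy":-0.0256,"dz":0,"ax":0,"ay":0,"az":0},{"dx":-0.0192,"dy":-0.0411,"dz":0,"ax":0,"ay":0,"az":0},{"dx":-0.0162,"dy":-0.0565,"dz":0,"ax":0,"ay":0,"az":0},{"dx":-0.0086,"dy":-0.0702,"dz":0,"ax":0,"ay":0,"az":0}]'; python3 st.py
```

```text
time: 4.82
tool_pos: [0.4508, 0.1605, 0.2332]
tool_rot: [-0.003, -0.707, 0.707, 0.0]
contact_force: [-8.2, -5.2, 8.5]
gripper_width: 0.29
t 4.83 pos [0.4508 0.1605 0.2332] xaxis [-5.0e-04 -1.0e+00  4.3e-03] z [-0.0044 -0.0043 -1.    ] F [-8.2 -5.2  8.5] T [-0.86  1.22 -0.05] g 0.290 q [ 0.19 -0.31  1.94 -0.    1.52  1.76]
time: 5.45
tool_pos: [0.522, 0.172, 0.2332]
tool_rot: [-0.0, 0.708, -0.707, -0.002]
contact_force: [-7.6, 4.4, 5.0]
gripper_width: 0.287
t 5.45 pos [0.522  0.172  0.2332] xaxis [ 0.0015 -1.     -0.0033] z [-0.0022  0.0033 -1.    ] F [-7.6  4.4  5. ] T [0.55 1.25 0.01] g 0.287 q [ 0.18 -0.13  1.79  0.    1.49  1.75]
```

```bash
python3 -m handwheel '[{"dx":0.0114,"dy":-0.0107,"dz":0,"ax":0,"ay":0,"az":0},{"dx":0.0256,"dy":-0.0173,"dz":0,"ax":0,"ay":0,"az":0},{"dx":0.0411,"dy":-0.0192,"dz":0,"ax":0,"ay":0,"az":0},{"dx":0.0565,"dy":-0.0162,"dz":0,"ax":0,"ay":0,"az":0},{"dx":0.0702,"dy":-0.0086,"dz":0,"ax":0,"ay":0,"az":0}]'; python3 st.py
python3 -c "
from h import *
from plant import manip
f=manip.grab_frame('scene');a=f['image'][140:230,280:400];cv2.imwrite('pics/k2.png',cv2.resize(a,None,fx=5,fy=5,interpolation=cv2.INTER_CUBIC))
b=np.load('f_scene.npz')['image'][140:230,280:400];cv2.imwrite('pics/k2b.png',cv2.resize(np.hstack([b,a]),None,fx=3.3,fy=3.3,interpolation=cv2.INTER_CUBIC))
P=pts(f);H=cv2.cvtColor(f['image'],40)
for u in (322,326,330):
  for v in range(182,206): print(u,v,H[v,u],P[v,u].round(3)) if u==326 else 0
"
```

```text
time: 6.08
tool_pos: [0.5319, 0.1018, 0.2333]
tool_rot: [-0.003, 0.707, -0.707, -0.001]
contact_force: [-1.2, 10.9, 2.8]
gripper_width: 0.288
t 6.08 pos [0.5319 0.1018 0.2333] xaxis [ 8.0e-04 -1.0e+00 -5.1e-03] z [ 0.0027  0.0051 -1.    ] F [-1.2 10.9  2.8] T [1.68 0.19 0.01] g 0.288 q [ 0.05 -0.15  1.81  0.01  1.48  1.62]
326 182 [79 93 66] [0.486 0.114 0.113]
326 183 [76 86 71] [0.49  0.11  0.115]
326 184 [74 90 68] [0.49 0.11 0.11]
326 185 [74 93 66] [0.491 0.109 0.107]
326 186 [ 76 102  65] [0.491 0.109 0.103]
326 187 [ 74 100  64] [0.491 0.11  0.097]
326 188 [78 97 66] [0.491 0.11  0.093]
326 189 [ 73 102  65] [0.49  0.111 0.086]
326 190 [74 78 62] [0.491 0.11  0.084]
326 191 [71 30 67] [0.485 0.119 0.067]
326 192 [110  12  65] [0.485 0.119 0.062]
326 193 [ 0  4 59] [0.488 0.116 0.062]
326 194 [45 14 36] [0.487 0.116 0.057]
326 195 [154  76  27] [0.491 0.111 0.059]
326 196 [ 0 80 35] [0.489 0.114 0.05 ]
326 197 [ 10 168  91] [0.488 0.116 0.043]
326 198 [ 11 183 128] [0.492 0.111 0.045]
326 199 [ 12 191 135] [ 1.047 -0.645  1.081]
326 200 [ 12 200 134] [0.496 0.106 0.043]
326 201 [ 11 181 135] [0.499 0.103 0.043]
326 202 [ 10 178 136] [0.496 0.107 0.032]
326 203 [ 17 171 131] [0.492 0.112 0.02 ]
326 204 [ 20 168 132] [0.493 0.111 0.017]
326 205 [ 20 165 131] [0.496 0.107 0.018]
```

View pics/k2b.png

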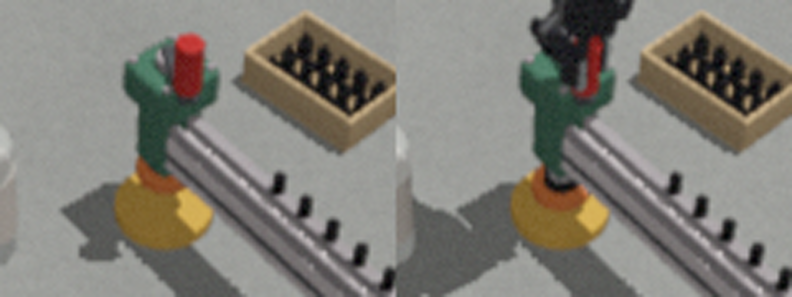

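The foot has dropped 25 mm: orange ring around row 197–202, foot top about 0.045 and pad top about 0.017, so the gap is roughly 14 mm. Touch should come after about 200° more. I'll do a quarter turn, settle, and read the static baseline.

```bash
python3 -m handwheel '[{"dx":0.0107,"dy":0.0114,"dz":0,"ax":0,"ay":0,"az":0},{"dx":0.0173,"dy":0.0256,"dz":0,"ax":0,"ay":0,"az":0},{"dx":0.0192,"dy":0.0411,"dz":0,"ax":0,"ay":0,"az":0},{"dx":0.0162,"dy":0.0565,"dz":0,"ax":0,"ay":0,"az":0},{"dx":0.0086,"dy":0.0702,"dz":0,"ax":0,"ay":0,"az":0}]'; python3 st.py;python3 -m handwheel '[{"dx":0,"dy":0,"dz":0,"ax":0,"ay":0,"az":0},{"dx":0,"dy":0,"dz":0,"ax":0,"ay":0,"az":0},{"dx":0,"dy":0,"dz":0,"ax":0,"ay":0,"az":0},{"dx":0,"dy":0,"dz":0,"ax":0,"ay":0,"az":0}]'; python3 st.py
```

```text
time: 6.75
tool_pos: [0.4633, 0.0908, 0.2333]
tool_rot: [0.003, -0.707, 0.708, -0.004]
contact_force: [11.2, 1.2, -1.9]
gripper_width: 0.288
t 6.75 pos [0.4633 0.0908 0.2333] xaxis [-0.0011 -1.      0.0014] z [ 0.0089 -0.0014 -1.    ] F [11.2  1.2 -1.9] T [ 0.31 -1.72  0.03] g 0.288 q [ 0.04 -0.33  1.96 -0.    1.51  1.61]
time: 7.25
tool_pos: [0.4617, 0.092, 0.2333]
tool_rot: [-0.001, 0.707, -0.707, 0.0]
contact_force: [1.7, 5.2, 3.6]
gripper_width: 0.288
t 7.25 pos [0.4617 0.092  0.2333] xaxis [ 0.     -1.     -0.0017] z [ 0.0019  0.0017 -1.    ] F [1.7 5.2 3.6] T [ 0.84 -0.23 -0.  ] g 0.288 q [ 0.04 -0.33  1.96  0.    1.52  1.61]
```

```bash
python3 -m handwheel '[{"dx":-0.0114,"dy":0.0107,"dz":0,"ax":0,"ay":0,"az":0},{"dx":-0.0256,"dy":0.0173,"dz":0,"ax":0,"ay":0,"az":0},{"dx":-0.0411,"dy":0.0192,"dz":0,"ax":0,"ay":0,"az":0},{"dx":-0.0565,"dy":0.0162,"dz":0,"ax":0,"ay":0,"az":0},{"dx":-0.0702,"dy":0.0086,"dz":0,"ax":0,"ay":0,"az":0}]'; python3 st.py;python3 -m handwheel '[{"dx":0,"dy":0,"dz":0,"ax":0,"ay":0,"az":0},{"dx":0,"dy":0,"dz":0,"ax":0,"ay":0,"az":0},{"dx":0,"dy":0,"dz":0,"ax":0,"ay":0,"az":0},{"dx":0,"dy":0,"dz":0,"ax":0,"ay":0,"az":0}]'; python3 st.py
cat > foot.py <<'E'
from h import *
from plant import manip
import sys
f=manip.grab_frame('scene');a=f['image'][170:220,300:360];cv2.imwrite('pics/%s.png'%sys.argv[1],cv2.resize(a,None,fx=8,fy=8,interpolation=cv2.INTER_CUBIC))
P=pts(f);H=cv2.cvtColor(f['image'],40).astype(int)
m=(H[...,0]>=5)&(H[...,0]<=15)&(H[...,1]>150)&(H[...,2]>70);m[:180]=0;m[215:]=0;m[:,:310]=0;m[:,345:]=0;m&=(f['z_map']>0)
v,u=np.nonzero(m);print("orange rows",v.min(),v.max(),"centre",u.mean(),v.mean(),"z pct",np.percentile(P[m][:,2],[5,50,95]).round(4),m.sum())
m=(H[...,0]>=18)&(H[...,0]<=32)&(H[...,1]>150)&(H[...,2]>70);m[:190]=0;m[225:]=0;m[:,:310]=0;m[:,350:]=0;m&=(f['z_map']>0)
print("pad z",np.percentile(P[m][:,2],[50,75,95]).round(4))
E
python3 foot.py k3
```

```text
time: 7.88
tool_pos: [0.4506, 0.1603, 0.2332]
tool_rot: [-0.004, -0.707, 0.707, 0.0]
contact_force: [-8.5, -4.9, 9.7]
gripper_width: 0.287
t 7.88 pos [0.4506 0.1603 0.2332] xaxis [-8.0e-04 -1.0e+00  4.9e-03] z [-0.0057 -0.0049 -1.    ] F [-8.5 -4.9  9.7] T [-0.77  1.24  0.05] g 0.287 q [ 0.19 -0.31  1.94 -0.    1.52  1.76]
time: 8.38
tool_pos: [0.452, 0.1621, 0.2332]
tool_rot: [0.0, 0.707, -0.707, -0.001]
contact_force: [-4.5, 3.5, 6.8]
gripper_width: 0.286
t 8.38 pos [0.452  0.1621 0.2332] xaxis [ 1.e-04 -1.e+00 -8.e-04] z [-1.4e-03  8.0e-04 -1.0e+00] F [-4.5  3.5  6.8] T [ 0.53  0.63 -0.02] g 0.286 q [ 0.19 -0.31  1.94  0.    1.51  1.76]
orange rows 193 206 centre 328.67241379310343 200.81896551724137 z pct [0.024  0.0335 0.0381] 116
pad z [0.016  0.0177 0.0201]
```

View pics/k3.png

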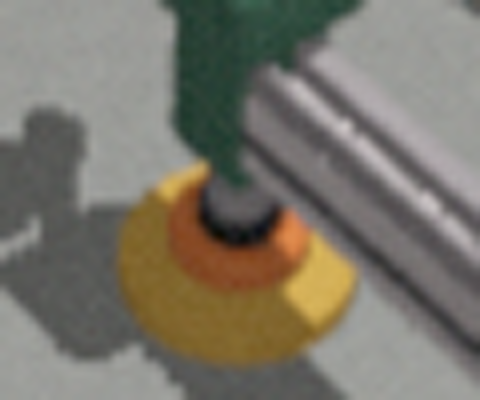

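The foot is now nearly on the pad, with a gap of a few mm, and the moving drag is 9 N (friction only). Continuing another quarter.

```bash
python3 -m handwheel '[{"dx":-0.0107,"dy":-0.0114,"dz":0,"ax":0,"ay":0,"az":0},{"dx":-0.0173,"dy":-0.0256,"dz":0,"ax":0,"ay":0,"az":0},{"dx":-0.0192,"dy":-0.0411,"dz":0,"ax":0,"ay":0,"az":0},{"dx":-0.0162,"dy":-0.0565,"dz":0,"ax":0,"ay":0,"az":0},{"dx":-0.0086,"dy":-0.0702,"dz":0,"ax":0,"ay":0,"az":0}]'; python3 st.py;python3 -m handwheel '[{"dx":0,"dy":0,"dz":0,"ax":0,"ay":0,"az":0},{"dx":0,"dy":0,"dz":0,"ax":0,"ay":0,"az":0},{"dx":0,"dy":0,"dz":0,"ax":0,"ay":0,"az":0},{"dx":0,"dy":0,"dz":0,"ax":0,"ay":0,"az":0}]'; python3 st.py; python3 foot.py k4
```

```text
time: 9.05
tool_pos: [0.522, 0.172, 0.2332]
tool_rot: [-0.0, 0.708, -0.707, -0.002]
contact_force: [-7.7, 5.3, 7.1]
gripper_width: 0.287
t 9.05 pos [0.522  0.172  0.2332] xaxis [ 0.0014 -1.     -0.0035] z [-0.003   0.0035 -1.    ] F [-7.7  5.3  7.1] T [0.74 1.17 0.01] g 0.287 q [ 0.18 -0.13  1.79  0.    1.49  1.75]
time: 9.55
tool_pos: [0.5238, 0.1704, 0.2333]
tool_rot: [0.002, -0.707, 0.707, -0.001]
contact_force: [3.8, 2.7, 4.4]
gripper_width: 0.29
t 9.55 pos [0.5238 0.1704 0.2333] xaxis [-2.e-04 -1.e+00 -6.e-04] z [ 3.9e-03  6.0e-04 -1.0e+00] F [3.8 2.7 4.4] T [ 0.6  -0.72 -0.01] g 0.290 q [ 0.18 -0.13  1.79 -0.    1.48  1.75]
orange rows 193 206 centre 328.6666666666667 201.34959349593495 z pct [0.0198 0.029  0.0346] 123
pad z [0.0153 0.0173 0.0194]
```

View pics/k4.png

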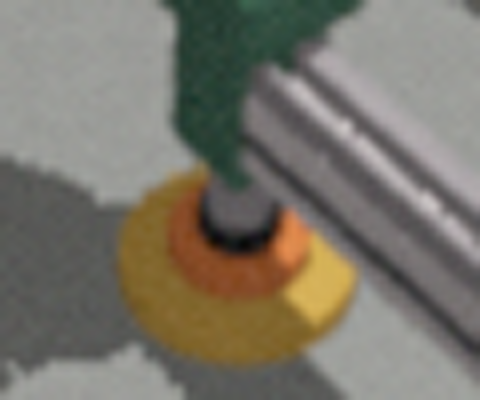

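```bash
python3 -m handwheel '[{"dx":0.0114,"dy":-0.0107,"dz":0,"ax":0,"ay":0,"az":0},{"dx":0.0256,"dy":-0.0173,"dz":0,"ax":0,"ay":0,"az":0},{"dx":0.0411,"dy":-0.0192,"dz":0,"ax":0,"ay":0,"az":0},{"dx":0.0565,"dy":-0.0162,"dz":0,"ax":0,"ay":0,"az":0},{"dx":0.0702,"dy":-0.0086,"dz":0,"ax":0,"ay":0,"az":0}]'; python3 st.py;python3 -m handwheel '[{"dx":0,"dy":0,"dz":0,"ax":0,"ay":0,"az":0},{"dx":0,"dy":0,"dz":0,"ax":0,"ay":0,"az":0},{"dx":0,"dy":0,"dz":0,"ax":0,"ay":0,"az":0},{"dx":0,"dy":0,"dz":0,"ax":0,"ay":0,"az":0}]'; python3 st.py; python3 foot.py k5
```

```text
time: 10.22
tool_pos: [0.532, 0.1019, 0.2332]
tool_rot: [-0.003, 0.707, -0.707, -0.001]
contact_force: [2.2, 13.8, 5.5]
gripper_width: 0.289
t 10.22 pos [0.532  0.1019 0.2332] xaxis [ 8.0e-04 -1.0e+00 -5.5e-03] z [ 0.0033  0.0055 -1.    ] F [ 2.2 13.8  5.5] T [ 2.07 -0.34 -0.02] g 0.289 q [ 0.05 -0.15  1.81  0.01  1.48  1.62]
time: 10.72
tool_pos: [0.5307, 0.1004, 0.2332]
tool_rot: [0.0, 0.707, -0.707, -0.0]
contact_force: [-2.8, 4.8, 7.2]
gripper_width: 0.292
t 10.72 pos [0.5307 0.1004 0.2332] xaxis [ 1.e-04 -1.e+00 -6.e-04] z [-7.e-04  6.e-04 -1.e+00] F [-2.8  4.8  7.2] T [0.66 0.28 0.03] g 0.292 q [ 0.05 -0.15  1.81  0.    1.49  1.62]
orange rows 194 206 centre 328.7916666666667 201.59166666666667 z pct [0.0177 0.0289 0.0336] 120
pad z [0.0153 0.017  0.0193]
```

View pics/k5.png

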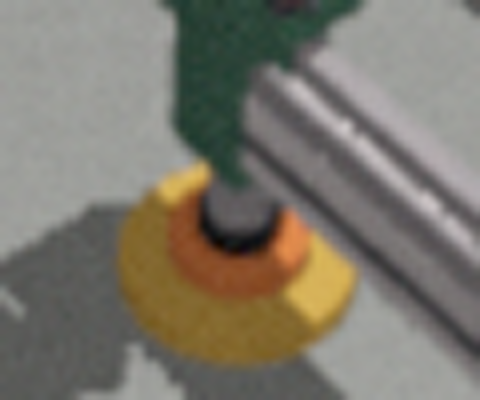

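The foot has stopped descending (z median 0.0290 → 0.0289). The moving drag rose from about 8 to 12 N at the same angle, so I estimate about 2.0–2.1 rad past touch (roughly 40 N). I'll add 20° to sit nearer mid-range and re-read.

```bash
python3 tab.py -38 10; python3 -m handwheel '[{"dx":0.0062,"dy":0.006,"dz":0,"ax":0,"ay":0,"az":0},{"dx":0.0113,"dy":0.0129,"dz":0,"ax":0,"ay":0,"az":0}]'; python3 st.py;python3 -m handwheel '[{"dx":0,"dy":0,"dz":0,"ax":0,"ay":0,"az":0},{"dx":0,"dy":0,"dz":0,"ax":0,"ay":0,"az":0},{"dx":0,"dy":0,"dz":0,"ax":0,"ay":0,"az":0}]'; python3 st.py
```

```text
from -38 : (0.0064,0.0059) (0.0116,0.0129) (0.0156,0.0207) (0.0181,0.0290) (0.0192,0.0377) 
time: 11.02
tool_pos: [0.5198, 0.0904, 0.2333]
tool_rot: [-0.004, 0.707, -0.707, 0.0]
contact_force: [7.5, 9.9, 2.0]
gripper_width: 0.286
t 11.03 pos [0.5198 0.0904 0.2333] xaxis [ 7.0e-04 -1.0e+00 -4.4e-03] z [ 0.0057  0.0044 -1.    ] F [7.5 9.9 2. ] T [ 1.56 -1.13 -0.06] g 0.286 q [ 0.03 -0.19  1.84  0.    1.48  1.6 ]
time: 11.4
tool_pos: [0.5189, 0.0898, 0.2332]
tool_rot: [-0.002, 0.707, -0.707, 0.0]
contact_force: [2.5, 6.2, 5.2]
gripper_width: 0.292
t 11.40 pos [0.5189 0.0898 0.2332] xaxis [ 4.0e-04 -1.0e+00 -2.5e-03] z [ 0.0025  0.0025 -1.    ] F [2.5 6.2 5.2] T [ 1.03 -0.47 -0.01] g 0.292 q [ 0.03 -0.19  1.84  0.    1.49  1.6 ]
```

The moving drag is 11.8 N and the static hold is 5.5 N, both consistent with about 2.4–3 rad (50–60 N). I'll release and rise.

```bash
python3 -m handwheel '[{"dx":0,"dy":0,"dz":0,"ax":0,"ay":0,"az":0},{"dx":0,"dy":0,"dz":0,"ax":0,"ay":0,"az":0},{"dx":0,"dy":0,"dz":0,"ax":0,"ay":0,"az":0},{"dx":0,"dy":0,"dz":0,"ax":0,"ay":0,"az":0}]' 0; python3 -m handwheel '[{"dx":0,"dy":0,"dz":-0.03,"ax":0,"ay":0,"az":0},{"dx":0,"dy":0,"dz":-0.08,"ax":0,"ay":0,"az":0},{"dx":0.04,"dy":-0.01,"dz":-0.10,"ax":0,"ay":0,"az":0},{"dx":0.09,"dy":-0.03,"dz":-0.10,"ax":0,"ay":0,"az":0},{"dx":0.145,"dy":-0.05,"dz":-0.10,"ax":0,"ay":0,"az":0}]'; python3 st.py 0.6235 -0.212 0.25; python3 foot.py k6; python3 -c "
import cv2
from plant import manip
cv2.imwrite('pics/t6.png',manip.grab_frame('top')['image'])"
```

```text
time: 11.9
tool_pos: [0.518, 0.0884, 0.2319]
tool_rot: [-0.0, -0.707, 0.707, 0.0]
contact_force: [-0.3, -0.2, -0.5]
gripper_width: 1.006
time: 12.52
tool_pos: [0.5688, -0.0575, 0.3331]
tool_rot: [-0.0, 0.707, -0.707, 0.001]
contact_force: [0.0, 1.0, -0.6]
gripper_width: 1.0
t 12.53 pos [ 0.5688 -0.0575  0.3331] xaxis [ 9.e-04 -1.e+00  3.e-04] z [ 1.4e-03 -3.0e-04 -1.0e+00] F [ 0.   1.  -0.6] T [ 0.07 -0.04 -0.06] g 1.000 q [-0.23 -0.12  1.61 -0.    1.65  1.34]
need dx dy dz [ 0.1545 -0.0545  0.0832]
az to x=-Y 0.0009
orange rows 194 207 centre 328.744 201.592 z pct [0.0171 0.0294 0.034 ] 125
pad z [0.0153 0.0172 0.0197]
```

View pics/t6.png

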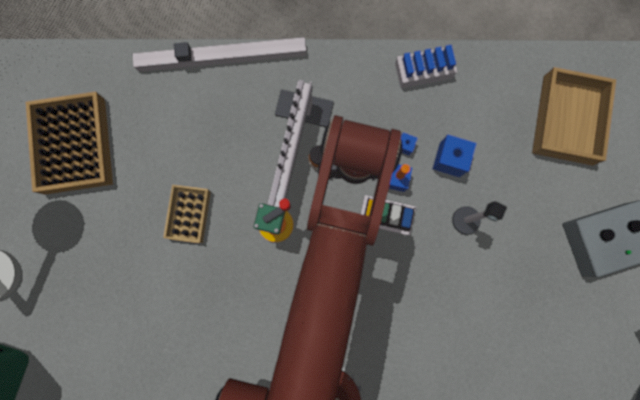

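The crank now points to (284,204) and the bystanders are unmoved. Next is the stylus at top-view (404,170), in the middle-sized holder.

```bash
python3 -m handwheel '[{"dx":0.05,"dy":-0.018,"dz":0,"ax":0,"ay":0,"az":0},{"dx":0.1,"dy":-0.037,"dz":0,"ax":0,"ay":0,"az":0},{"dx":0.1545,"dy":-0.055,"dz":0.02,"ax":0,"ay":0,"az":0},{"dx":0.1545,"dy":-0.055,"dz":0.06,"ax":0,"ay":0,"az":0},{"dx":0.1545,"dy":-0.055,"dz":0.11,"ax":0,"ay":0,"az":0}]'; python3 -m handwheel '[{"dx":0,"dy":0,"dz":0,"ax":0,"ay":0,"az":0}]'; python3 st.py 0.6237 -0.212 0.111
```

```text
time: 13.25
tool_pos: [0.6238, -0.2116, 0.2222]
tool_rot: [0.0, -0.707, 0.708, -0.001]
contact_force: [0.8, -0.0, -1.1]
gripper_width: 1.002
time: 13.38
tool_pos: [0.6203, -0.2093, 0.2163]
tool_rot: [-0.002, -0.707, 0.707, 0.005]
contact_force: [-0.1, -0.9, -0.4]
gripper_width: 0.998
t 13.38 pos [ 0.6203 -0.2093  0.2163] xaxis [-2.0e-04 -1.0e+00 -4.7e-03] z [-0.0101  0.0047 -0.9999] F [-0.1 -0.9 -0.4] T [0.03 0.   0.02] g 0.998 q [-0.44  0.14  1.55  0.    1.47  1.13]
need dx dy dz [ 0.0032 -0.0044  0.1052]
az to x=-Y -0.0002
```

```bash
python3 -m handwheel '[{"dx":0,"dy":0,"dz":0,"ax":0,"ay":0,"az":0},{"dx":0,"dy":0,"dz":0,"ax":0,"ay":0,"az":0}]'; python3 st.py 0.6237 -0.212 0.111; python3 -c "
from h import *
from plant import manip
f=manip.grab_frame('scene');a=f['image'][200:330,220:380];cv2.imwrite('pics/s1.png',cv2.resize(a,None,fx=4,fy=4,interpolation=cv2.INTER_CUBIC))"
```

```text
time: 13.62
tool_pos: [0.6247, -0.2111, 0.2261]
tool_rot: [-0.001, 0.707, -0.707, 0.003]
contact_force: [-0.2, -0.8, 0.4]
gripper_width: 1.002
t 13.62 pos [ 0.6247 -0.2111  0.2261] xaxis [ 3.0e-04 -1.0e+00  2.4e-03] z [ 0.005  -0.0024 -1.    ] F [-0.2 -0.8  0.4] T [ 0.04 -0.01 -0.01] g 1.002 q [-0.44  0.13  1.54 -0.    1.47  1.13]
need dx dy dz [0.0006 0.0016 0.1151]
az to x=-Y 0.0003
```

View pics/s1.png

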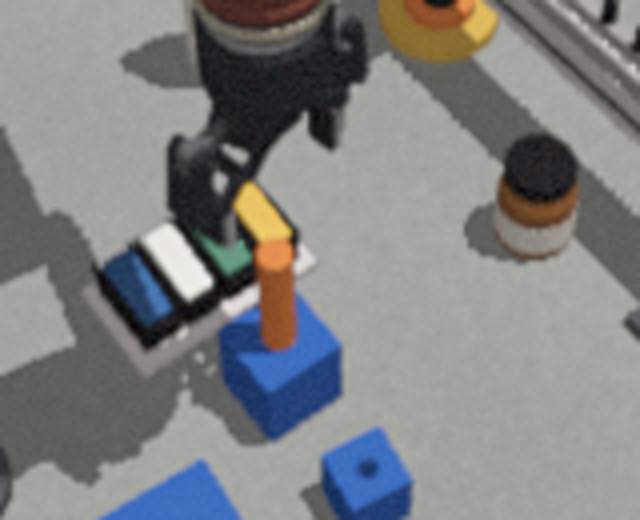

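The open gripper is centred above the orange stylus at crop (275,290). I'll descend slowly.

```bash
python3 -m handwheel '[{"dx":0,"dy":0,"dz":0.025,"ax":0,"ay":0,"az":0},{"dx":0,"dy":0,"dz":0.055,"ax":0,"ay":0,"az":0},{"dx":0,"dy":0,"dz":0.085,"ax":0,"ay":0,"az":0},{"dx":0,"dy":0,"dz":0.105,"ax":0,"ay":0,"az":0},{"dx":0,"dy":0,"dz":0.112,"ax":0,"ay":0,"az":0}]';  python3 -m handwheel '[{"dx":0,"dy":0,"dz":0,"ax":0,"ay":0,"az":0},{"dx":0,"dy":0,"dz":0,"ax":0,"ay":0,"az":0},{"dx":0,"dy":0,"dz":0,"ax":0,"ay":0,"az":0}]';python3 st.py 0.6237 -0.212 0.111
```

```text
time: 14.3
tool_pos: [0.6231, -0.2107, 0.1098]
tool_rot: [-0.0, -0.707, 0.707, 0.0]
contact_force: [0.9, 0.8, 0.2]
gripper_width: 1.001
time: 14.68
tool_pos: [0.6239, -0.2111, 0.1117]
tool_rot: [0.0, -0.707, 0.707, -0.001]
contact_force: [-0.6, -0.9, -0.6]
gripper_width: 0.998
t 14.68 pos [ 0.6239 -0.2111  0.1117] xaxis [-2.e-04 -1.e+00  9.e-04] z [ 2.e-03 -9.e-04 -1.e+00] F [-0.6 -0.9 -0.6] T [ 0.03 -0.05 -0.03] g 0.998 q [-0.44  0.22  1.63  0.    1.29  1.13]
need dx dy dz [0.0009 0.0002 0.0007]
az to x=-Y -0.0002
```

```bash
python3 -m handwheel '[{"dx":0.0008,"dy":0,"dz":0,"ax":0,"ay":0,"az":0},{"dx":0.0008,"dy":0,"dz":0,"ax":0,"ay":0,"az":0},{"dx":0.0008,"dy":0,"dz":0,"ax":0,"ay":0,"az":0},{"dx":0.0008,"dy":0,"dz":0,"ax":0,"ay":0,"az":0},{"dx":0.0008,"dy":0,"dz":0,"ax":0,"ay":0,"az":0}]' 255;  python3 -m handwheel '[{"dx":0,"dy":0,"dz":0,"ax":0,"ay":0,"az":0},{"dx":0,"dy":0,"dz":0,"ax":0,"ay":0,"az":0},{"dx":0,"dy":0,"dz":0,"ax":0,"ay":0,"az":0}]';python3 st.py 0.6237 -0.212 0.111
```

```text
time: 15.3
tool_pos: [0.6233, -0.2116, 0.1105]
tool_rot: [0.0, -0.707, 0.707, -0.0]
contact_force: [0.1, 0.2, 1.2]
gripper_width: 0.264
time: 15.68
tool_pos: [0.6233, -0.2116, 0.1105]
tool_rot: [0.0, -0.707, 0.707, -0.0]
contact_force: [0.5, 0.3, 1.1]
gripper_width: 0.266
t 15.68 pos [ 0.6233 -0.2116  0.1105] xaxis [-2.e-04 -1.e+00  0.e+00] z [ 3.e-04 -0.e+00 -1.e+00] F [0.5 0.3 1.1] T [ 0.13 -0.02  0.01] g 0.266 q [-0.44  0.23  1.63  0.    1.29  1.13]
need dx dy dz [ 0.0004 -0.0004 -0.0005]
az to x=-Y -0.0002
```

The stylus is gripped with almost no side load (held TCP (0.6233,-0.2116,0.1105)). I'll lift it straight up and carry it over the yellow rocker's raised end.

```bash
python3 -m handwheel '[{"dx":0,"dy":0,"dz":-0.015,"ax":0,"ay":0,"az":0},{"dx":0,"dy":0,"dz":-0.035,"ax":0,"ay":0,"az":0},{"dx":0,"dy":0,"dz":-0.06,"ax":0,"ay":0,"az":0},{"dx":0,"dy":0,"dz":-0.085,"ax":0,"ay":0,"az":0},{"dx":0,"dy":0,"dz":-0.095,"ax":0,"ay":0,"az":0}]'; python3 st.py; python3 -m handwheel '[{"dx":-0.016,"dy":0.022,"dz":0,"ax":0,"ay":0,"az":0},{"dx":-0.036,"dy":0.048,"dz":0,"ax":0,"ay":0,"az":0},{"dx":-0.056,"dy":0.075,"dz":0,"ax":0,"ay":0,"az":0},{"dx":-0.072,"dy":0.097,"dz":0,"ax":0,"ay":0,"az":0},{"dx":-0.0808,"dy":0.1093,"dz":0,"ax":0,"ay":0,"az":0}]'; python3 -m handwheel '[{"dx":0,"dy":0,"dz":0,"ax":0,"ay":0,"az":0},{"dx":0,"dy":0,"dz":0,"ax":0,"ay":0,"az":0}]'; python3 st.py 0.514 -0.131 0.16;  python3 -c "
from h import *
from plant import manip
f=manip.grab_frame('scene');a=f['image'][200:330,220:380];cv2.imwrite('pics/s2.png',cv2.resize(a,None,fx=4,fy=4,interpolation=cv2.INTER_CUBIC))
P=pts(f);H=cv2.cvtColor(f['image'],40)
m=((H[...,0]>=20)&(H[...,0]<=34)&(H[...,1]>120)).astype(np.uint8);m[:235]=0;m[290:]=0;m[:,:265]=0;m[:,300:]=0
c=max(cv2.findContours(m,0,2)[0],key=cv2.contourArea);q=plane(f,c[:,0,0],c[:,0,1],.05)[:,:2]
print(cv2.minAreaRect((q*1000).astype(np.float32)))"
```

```text
time: 16.3
tool_pos: [0.6244, -0.2122, 0.2093]
tool_rot: [0.001, -0.707, 0.707, -0.002]
contact_force: [1.0, 0.8, -0.8]
gripper_width: 0.268
t 16.30 pos [ 0.6244 -0.2122  0.2093] xaxis [-2.0e-04 -1.0e+00  2.3e-03] z [ 0.0047 -0.0023 -1.    ] F [ 1.   0.8 -0.8] T [-0.01  0.02 -0.  ] g 0.268 q [-0.44  0.14  1.55 -0.    1.44  1.13]
time: 16.92
tool_pos: [0.513, -0.1301, 0.2054]
tool_rot: [0.0, 0.707, -0.707, 0.0]
contact_force: [0.4, 0.4, -0.1]
gripper_width: 0.266
time: 17.18
tool_pos: [0.5145, -0.1313, 0.2056]
tool_rot: [0.0, -0.707, 0.707, -0.0]
contact_force: [0.4, 0.2, 0.1]
gripper_width: 0.269
t 17.18 pos [ 0.5145 -0.1313  0.2056] xaxis [-4.e-04 -1.e+00  4.e-04] z [ 7.e-04 -4.e-04 -1.e+00] F [0.4 0.2 0.1] T [ 0.03 -0.02  0.03] g 0.269 q [-0.39 -0.16  1.86 -0.    1.44  1.18]
need dx dy dz [-0.0003  0.0005  0.0456]
az to x=-Y -0.0004
((533.7882080078125, -138.4901123046875), (25.46333885192871, 63.26984405517578), 74.51725769042969)
```

View pics/s2.png

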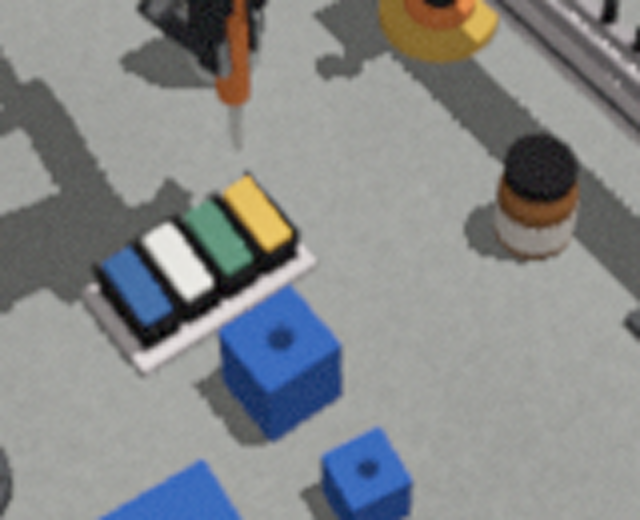

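The stylus tip hangs above the yellow rocker's raised end (crop (238,148), cap at (258,213)). The empty hole is visible at (281,338). I'll lower it.

```bash
python3 -m handwheel '[{"dx":0,"dy":0,"dz":0.015,"ax":0,"ay":0,"az":0},{"dx":0,"dy":0,"dz":0.03,"ax":0,"ay":0,"az":0},{"dx":0,"dy":0,"dz":0.045,"ax":0,"ay":0,"az":0},{"dx":0,"dy":0,"dz":0.045,"ax":0,"ay":0,"az":0}]'; python3 st.py;python3 -c "
from h import *
from plant import manip
f=manip.grab_frame('scene');a=f['image'][220:300,230:330];cv2.imwrite('pics/s3.png',cv2.resize(a,None,fx=6,fy=6,interpolation=cv2.INTER_CUBIC))"
```

```text
time: 17.73
tool_pos: [0.5126, -0.1303, 0.1576]
tool_rot: [-0.001, -0.707, 0.707, 0.002]
contact_force: [0.5, 0.8, -1.1]
gripper_width: 0.265
t 17.73 pos [ 0.5126 -0.1303  0.1576] xaxis [-2.0e-04 -1.0e+00 -1.7e-03] z [-0.0042  0.0017 -1.    ] F [ 0.5  0.8 -1.1] T [ 0.04 -0.03  0.04] g 0.265 q [-0.39 -0.12  1.91 -0.    1.36  1.18]
```

View pics/s3.png

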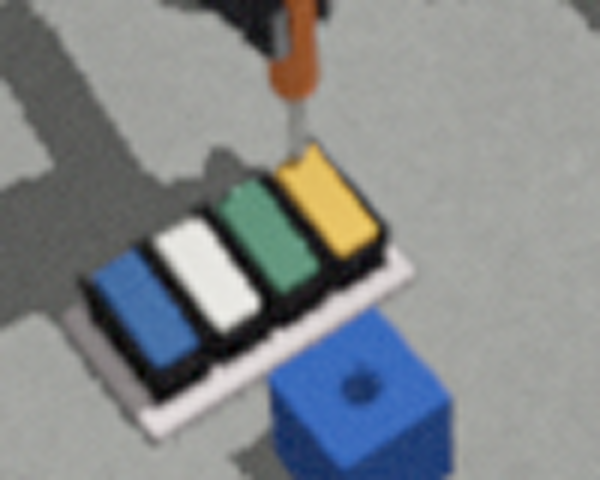

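```bash
python3 -c "
from h import *
f=dict(np.load('f_scene.npz'))
u,v=[230+x/6 for x in(278,315,383,345)],[220+y/6 for y in(172,145,232,255)]
for z0,a,b in((.058,0,2),(.045,2,4)): print(plane(f,u[a:b],v[a:b],z0))
print((proj(f,[[.5138,-.131,.057],[.5138,-.131,.054],[.514,-.131,.11]])-[230,220])*6)
"; python3 st.py
```

```text
[[ 0.51109878 -0.14501108  0.058     ]
 [ 0.51400836 -0.12182131  0.058     ]]
[[ 0.56656803 -0.13228021  0.045     ]
 [ 0.56131882 -0.15362531  0.045     ]]
[[301.97517885 157.86475146]
 [302.26117356 161.50498076]
 [297.0606432   91.57818401]]
t 17.77 pos [ 0.5133 -0.1305  0.159 ] xaxis [-2.e-04 -1.e+00 -9.e-04] z [-2.2e-03  9.0e-04 -1.0e+00] F [-0.   0.9 -0.8] T [-0.04  0.   -0.02] g 0.272 q [-0.39 -0.12  1.9  -0.    1.36  1.18]
```

The tip is slightly close to the cap's far end. I'll shift 5 mm toward the pivot (+x), then press in small steps.

```bash
python3 -m handwheel '[{"dx":0,"dy":-0.005,"dz":0,"ax":0,"ay":0,"az":0},{"dx":0,"dy":-0.005,"dz":0.004,"ax":0,"ay":0,"az":0},{"dx":0,"dy":-0.005,"dz":0.008,"ax":0,"ay":0,"az":0},{"dx":0,"dy":-0.005,"dz":0.012,"ax":0,"ay":0,"az":0},{"dx":0,"dy":-0.005,"dz":0.015,"ax":0,"ay":0,"az":0}]'; python3 st.py; python3 -m handwheel '[{"dx":0,"dy":0,"dz":0,"ax":0,"ay":0,"az":0}]'; python3 st.py;cat > look.py <<'E'
from h import *
from plant import manip
import sys
f=manip.grab_frame('scene');a=f['image'][220:300,230:330];cv2.imwrite('pics/%s.png'%sys.argv[1],cv2.resize(a,None,fx=6,fy=6,interpolation=cv2.INTER_CUBIC))
E
python3 look.py s4
```

```text
time: 18.4
tool_pos: [0.5178, -0.1304, 0.1461]
tool_rot: [-0.001, -0.707, 0.707, 0.002]
contact_force: [-6.4, 2.4, 15.1]
gripper_width: 0.263
t 18.40 pos [ 0.5178 -0.1304  0.1461] xaxis [-1.0e-04 -1.0e+00 -1.2e-03] z [-0.0037  0.0012 -1.    ] F [-6.4  2.4 15.1] T [0.72 1.78 0.02] g 0.263 q [-0.39 -0.09  1.9  -0.    1.34  1.18]
time: 18.52
tool_pos: [0.5178, -0.1304, 0.1463]
tool_rot: [-0.001, -0.707, 0.707, 0.002]
contact_force: [-5.5, 1.9, 8.7]
gripper_width: 0.264
t 18.52 pos [ 0.5178 -0.1304  0.1463] xaxis [-1.0e-04 -1.0e+00 -1.1e-03] z [-0.0038  0.0011 -1.    ] F [-5.5  1.9  8.7] T [0.5  1.6  0.01] g 0.264 q [-0.39 -0.09  1.9  -0.    1.34  1.19]
```

View pics/s4.png

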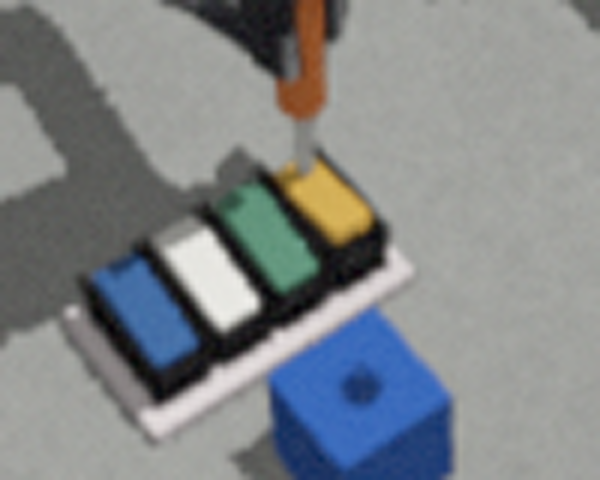

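The force bottomed out at 15 N with the tip at 0.0456, and the yellow cap now slopes the other way. I'll raise to verify.

```bash
python3 -m handwheel '[{"dx":0,"dy":0,"dz":-0.015,"ax":0,"ay":0,"az":0},{"dx":0,"dy":0,"dz":-0.04,"ax":0,"ay":0,"az":0},{"dx":0,"dy":0,"dz":-0.06,"ax":0,"ay":0,"az":0}]'; python3 look.py s5; python3 st.py 0.6233 -0.2116 0.205; python3 -c "
from h import *
from plant import manip
f=manip.grab_frame('scene');P=pts(f);H=cv2.cvtColor(f['image'],40)
for n,lo,hi,S,r in(('yel',18,34,120,(272,240,298,266)),('green',60,90,60,(262,245,288,272)),('blue',100,130,100,(240,256,268,284))):
  m=(H[...,0]>lo)&(H[...,0]<hi)&(H[...,1]>S);k=np.zeros_like(m);k[r[1]:r[3],r[0]:r[2]]=1;X=P[m&k&(f['z_map']>0)]
  X=X[(abs(X[:,2]-.05)<.02)];xb=(X-X.mean(0))@[.974,-.225,0]
  print(n,len(X),'slope',np.polyfit(xb,X[:,2],1))
"
```

```text
time: 18.95
tool_pos: [0.5194, -0.131, 0.207]
tool_rot: [0.0, -0.707, 0.707, -0.001]
contact_force: [0.2, 0.1, -1.2]
gripper_width: 0.267
t 19.00 pos [ 0.5209 -0.1315  0.2103] xaxis [-2.0e-04 -1.0e+00  2.5e-03] z [ 0.0064 -0.0025 -1.    ] F [ 1.4 -0.7  0.5] T [-0.01 -0.08  0.08] g 0.269 q [-0.39 -0.15  1.84  0.    1.44  1.18]
need dx dy dz [ 0.08   -0.1024  0.0062]
az to x=-Y -0.0002
yel 136 slope [0.11560342 0.04955187]
green 183 slope [-0.22717184  0.04848566]
blue 193 slope [-0.19816855  0.04923781]
```

View pics/s5.png

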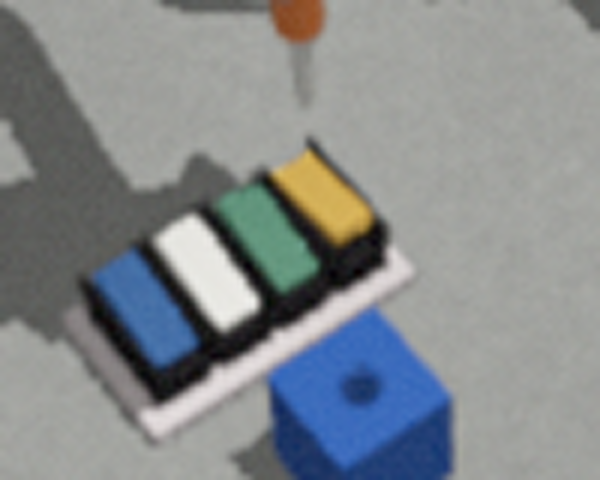

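```bash
python3 -c "
from h import *
from plant import manip
for rep in range(2):
  f=manip.grab_frame('scene');P=pts(f);H=cv2.cvtColor(f['image'],40)
  for n,lo,hi,S,r in(('yel',18,34,120,(272,240,298,266)),('green',60,90,60,(262,245,288,272)),('blue',100,130,100,(240,256,268,284))):
    m=((H[...,0]>lo)&(H[...,0]<hi)&(H[...,1]>S)).astype(np.uint8);k=np.zeros_like(m);k[r[1]:r[3],r[0]:r[2]]=1;m=cv2.erode(m*k,np.ones((3,3)))
    X=P[(m>0)&(f['z_map']>0)];X=X[(abs(X[:,2]-.05)<.02)];c=X-X.mean(0);xb=c@[.974,-.225,0];yb=c@[.225,.974,0]
    print(n,len(X),np.linalg.lstsq(np.c_[xb,yb,np.ones(len(xb))],X[:,2],rcond=None)[0].round(3),'bins',[(round(float((X@[.974,-.225,0])[s].mean()),3),round(float(X[s,2].mean()),4)) for s in np.array_split(np.argsort(xb),4)])
"; python3 st.py
```

```text
yel 76 [ 0.181 -0.025  0.051] bins [(0.534, 0.0475), (0.546, 0.0508), (0.558, 0.0531), (0.57, 0.054)]
green 112 [-0.201  0.019  0.05 ] bins [(0.535, 0.0532), (0.547, 0.051), (0.558, 0.0483), (0.571, 0.0462)]
blue 125 [-0.195  0.041  0.05 ] bins [(0.533, 0.0532), (0.545, 0.051), (0.558, 0.049), (0.57, 0.046)]
yel 80 [ 0.186 -0.     0.051] bins [(0.533, 0.0475), (0.545, 0.0504), (0.557, 0.052), (0.57, 0.0547)]
green 115 [-0.2   -0.054  0.049] bins [(0.535, 0.0532), (0.547, 0.0506), (0.559, 0.0475), (0.571, 0.0462)]
blue 122 [-0.229  0.018  0.05 ] bins [(0.534, 0.0543), (0.547, 0.0513), (0.559, 0.0481), (0.571, 0.0458)]
t 19.15 pos [ 0.5192 -0.1309  0.2056] xaxis [-2.e-04 -1.e+00  4.e-04] z [ 1.e-03 -4.e-04 -1.e+00] F [-0.1 -0.2 -0. ] T [ 0.08  0.05 -0.03] g 0.266 q [-0.39 -0.15  1.85  0.    1.44  1.18]
```

The yellow slope is now +0.185 against -0.20 for the others (before: negative too), so it is tipped fully, and the rest are unmoved. Next I'll check whether the stylus shifted in the grip.

```bash
python3 -c "
from h import *
from plant import manip
f=manip.grab_frame('scene');p=manip.state()['tool_pos'];g=(p[0],p[1])
a=cv2.resize(f['image'][180:260,230:330],None,fx=6,fy=6,interpolation=cv2.INTER_CUBIC)
for h in(.1005,.0405,.03): 
  u,v=((proj(f,[[p[0],p[1],p[2]-h]])[0]-[230,180]+.5)*6-.5);print(h,u,v);cv2.circle(a,(int(round(u)),int(round(v))),2,(255,0,255),-1)
cv2.imwrite('pics/s6.png',a)
H=cv2.cvtColor(f['image'],40);P=pts(f)
m=(H[...,0]>=4)&(H[...,0]<=17)&(H[...,1]>140);m[:205]=0;m[245:]=0;m[:,:270]=0;m[:,295:]=0
for v in range(205,245):
  u=np.nonzero(m[v])[0]
  if len(u): print(v,u.min(),u.max(),end='; ')
print(p)
"
```

```text
0.1005 307.89997528431616 346.2901287463595
0.0405 301.88625249833797 266.25581343182785
0.03 300.7850145584755 251.62061655651428
205 278 282; 206 278 283; 207 278 283; 208 278 283; 209 278 283; 210 279 283; 211 279 283; 212 279 283; 213 279 282; 214 279 282; 215 279 282; 216 279 282; 217 280 282; 218 280 282; 219 279 282; 220 278 282; 221 276 282; 222 276 282; 223 276 282; 224 276 282; 225 277 282; 226 278 280; [ 0.5186349  -0.13069475  0.20465778]
```

View pics/s6.png

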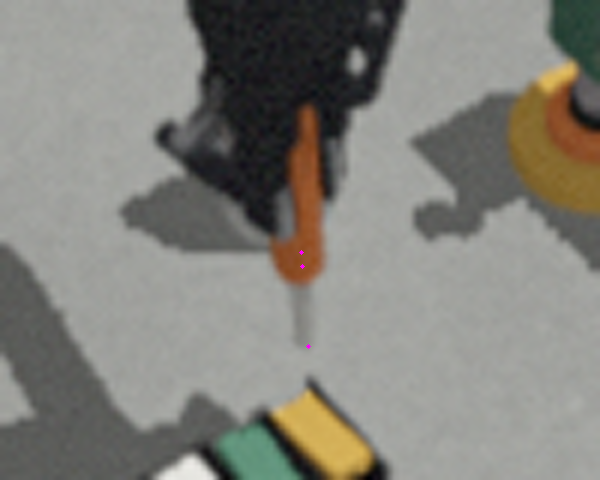

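The tip is at (304,343), with a 3–4 px (enlarged) offset like the one before the press, so there has been no meaningful slip or tilt. I'll return over the hole by reversing the commanded shifts.

```bash
python3 -m handwheel '[{"dx":0.014,"dy":-0.018,"dz":0,"ax":0,"ay":0,"az":0},{"dx":0.035,"dy":-0.045,"dz":0,"ax":0,"ay":0,"az":0},{"dx":0.056,"dy":-0.072,"dz":0,"ax":0,"ay":0,"az":0},{"dx":0.073,"dy":-0.094,"dz":0,"ax":0,"ay":0,"az":0},{"dx":0.0808,"dy":-0.1043,"dz":0,"ax":0,"ay":0,"az":0}]'; python3 -m handwheel '[{"dx":0,"dy":0,"dz":0,"ax":0,"ay":0,"az":0},{"dx":0,"dy":0,"dz":0,"ax":0,"ay":0,"az":0},{"dx":0,"dy":0,"dz":0,"ax":0,"ay":0,"az":0},{"dx":0,"dy":0,"dz":0,"ax":0,"ay":0,"az":0}]'; python3 st.py 0.6233 -0.2116 0.17; python3 -m handwheel '[{"dx":0,"dy":0,"dz":0.01,"ax":0,"ay":0,"az":0},{"dx":0,"dy":0,"dz":0.02,"ax":0,"ay":0,"az":0},{"dx":0,"dy":0,"dz":0.028,"ax":0,"ay":0,"az":0},{"dx":0,"dy":0,"dz":0.028,"ax":0,"ay":0,"az":0},{"dx":0,"dy":0,"dz":0.028,"ax":0,"ay":0,"az":0}]'; python3 st.py 0.6233 -0.2116 0.17; python3 -c "
from h import *
from plant import manip
f=manip.grab_frame('scene');a=f['image'][240:320,250:350];cv2.imwrite('pics/s7.png',cv2.resize(a,None,fx=6,fy=6,interpolation=cv2.INTER_CUBIC))"
```

```text
time: 19.82
tool_pos: [0.6232, -0.2121, 0.2033]
tool_rot: [-0.0, -0.707, 0.707, 0.001]
contact_force: [-0.6, 0.3, 0.6]
gripper_width: 0.267
time: 20.32
tool_pos: [0.6229, -0.2112, 0.2056]
tool_rot: [-0.0, 0.707, -0.707, 0.0]
contact_force: [-0.5, 0.8, -1.3]
gripper_width: 0.265
t 20.32 pos [ 0.6229 -0.2112  0.2056] xaxis [ 1.e-04 -1.e+00  1.e-04] z [ 2.e-04 -1.e-04 -1.e+00] F [-0.5  0.8 -1.3] T [0.01 0.02 0.02] g 0.265 q [-0.44  0.14  1.56  0.    1.44  1.13]
need dx dy dz [ 0.0004 -0.0004  0.0356]
az to x=-Y 0.0001
time: 20.95
tool_pos: [0.6233, -0.2117, 0.1775]
tool_rot: [0.0, -0.707, 0.707, -0.0]
contact_force: [-0.2, -0.5, -0.5]
gripper_width: 0.261
t 20.95 pos [ 0.6233 -0.2117  0.1775] xaxis [-2.e-04 -1.e+00  1.e-04] z [ 2.e-04 -1.e-04 -1.e+00] F [-0.2 -0.5 -0.5] T [-0.04 -0.05 -0.  ] g 0.261 q [-0.44  0.17  1.58  0.    1.39  1.13]
need dx dy dz [-0.0001  0.      0.0075]
az to x=-Y -0.0002
```

View pics/s7.png

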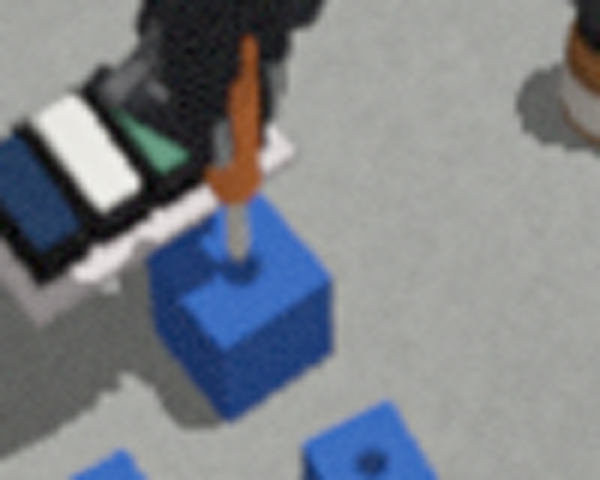

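The tip at (237,258) hangs just over the hole at (243,268), within the chamfer's reach. I'll insert in small steps and watch the force.

```bash
python3 -m handwheel '[{"dx":0,"dy":0,"dz":0.004,"ax":0,"ay":0,"az":0},{"dx":0,"dy":0,"dz":0.008,"ax":0,"ay":0,"az":0},{"dx":0,"dy":0,"dz":0.012,"ax":0,"ay":0,"az":0},{"dx":0,"dy":0,"dz":0.016,"ax":0,"ay":0,"az":0},{"dx":0,"dy":0,"dz":0.02,"ax":0,"ay":0,"az":0}]'; python3 st.py
```

```text
time: 21.62
tool_pos: [0.6232, -0.2116, 0.1569]
tool_rot: [-0.0, -0.707, 0.707, 0.0]
contact_force: [-0.4, -0.0, -0.6]
gripper_width: 0.264
t 21.62 pos [ 0.6232 -0.2116  0.1569] xaxis [-2.e-04 -1.e+00 -1.e-04] z [-2.e-04  1.e-04 -1.e+00] F [-0.4 -0.  -0.6] T [-0.   -0.    0.02] g 0.264 q [-0.44  0.18  1.6  -0.    1.36  1.13]
```

It is entering freely. The remaining drop to the grip height of 0.1105 is 46 mm.

```bash
python3 -m handwheel '[{"dx":0,"dy":0,"dz":0.01,"ax":0,"ay":0,"az":0},{"dx":0,"dy":0,"dz":0.02,"ax":0,"ay":0,"az":0},{"dx":0,"dy":0,"dz":0.03,"ax":0,"ay":0,"az":0},{"dx":0,"dy":0,"dz":0.037,"ax":0,"ay":0,"az":0},{"dx":0,"dy":0,"dz":0.041,"ax":0,"ay":0,"az":0}]'; python3 st.py;  python3 -m handwheel '[{"dx":0,"dy":0,"dz":0.003,"ax":0,"ay":0,"az":0},{"dx":0,"dy":0,"dz":0.005,"ax":0,"ay":0,"az":0},{"dx":0,"dy":0,"dz":0.005,"ax":0,"ay":0,"az":0}]'; python3 st.py
```

```text
time: 22.25
tool_pos: [0.623, -0.2115, 0.1155]
tool_rot: [-0.0, -0.707, 0.707, 0.0]
contact_force: [-0.2, -0.2, 0.7]
gripper_width: 0.264
t 22.25 pos [ 0.623  -0.2115  0.1155] xaxis [-2.e-04 -1.e+00 -3.e-04] z [-7.e-04  3.e-04 -1.e+00] F [-0.2 -0.2  0.7] T [ 0.01 -0.    0.02] g 0.264 q [-0.44  0.22  1.63 -0.    1.29  1.13]
time: 22.62
tool_pos: [0.6233, -0.2116, 0.1114]
tool_rot: [0.0, -0.707, 0.707, -0.0]
contact_force: [-0.1, -0.6, -0.3]
gripper_width: 0.266
t 22.62 pos [ 0.6233 -0.2116  0.1114] xaxis [-2.e-04 -1.e+00  1.e-04] z [ 1.e-04 -1.e-04 -1.e+00] F [-0.1 -0.6 -0.3] T [ 0.01 -0.02 -0.01] g 0.266 q [-0.44  0.23  1.63 -0.    1.29  1.13]
```

Not quite touching yet. I'll lower 1 mm more, then release and rise.

```bash
python3 -m handwheel '[{"dx":0,"dy":0,"dz":0.001,"ax":0,"ay":0,"az":0},{"dx":0,"dy":0,"dz":0.001,"ax":0,"ay":0,"az":0}]'; python3 st.py;  python3 -m handwheel '[{"dx":0,"dy":0,"dz":0,"ax":0,"ay":0,"az":0},{"dx":0,"dy":0,"dz":0,"ax":0,"ay":0,"az":0},{"dx":0,"dy":0,"dz":0,"ax":0,"ay":0,"az":0},{"dx":0,"dy":0,"dz":0,"ax":0,"ay":0,"az":0},{"dx":0,"dy":0,"dz":0,"ax":0,"ay":0,"az":0}]' 0; python3 -m handwheel '[{"dx":0,"dy":0,"dz":-0.02,"ax":0,"ay":0,"az":0},{"dx":0,"dy":0,"dz":-0.05,"ax":0,"ay":0,"az":0},{"dx":0,"dy":0,"dz":-0.1,"ax":0,"ay":0,"az":0},{"dx":0,"dy":0,"dz":-0.15,"ax":0,"ay":0,"az":0},{"dx":0,"dy":0,"dz":-0.2,"ax":0,"ay":0,"az":0}]'; python3 -m handwheel '[{"dx":0.05,"dy":0.03,"dz":0,"ax":0,"ay":0,"az":0},{"dx":0.1,"dy":0.06,"dz":0,"ax":0,"ay":0,"az":0},{"dx":0.15,"dy":0.09,"dz":0,"ax":0,"ay":0,"az":0},{"dx":0.2,"dy":0.12,"dz":0,"ax":0,"ay":0,"az":0},{"dx":0.25,"dy":0.15,"dz":0,"ax":0,"ay":0,"az":0}]'; python3 st.py; python3 -c "
from h import *
from plant import manip
for n in('scene','top'):
  f=manip.grab_frame(n);cv2.imwrite('pics/end_%s.png'%n,f['image']);p=pts(f)
  mm=(p[...,2]>.16)&(p[...,2]<.18)&(abs(p[...,0]-.623)<.04)&(abs(p[...,1]+.209)<.04);print(n,p[mm].mean(0),mm.sum())
"; python3 foot.py k9
```

```text
time: 22.88
tool_pos: [0.6233, -0.2117, 0.1105]
tool_rot: [0.0, -0.707, 0.707, -0.0]
contact_force: [-0.6, -0.2, -1.3]
gripper_width: 0.265
t 22.88 pos [ 0.6233 -0.2117  0.1105] xaxis [-2.e-04 -1.e+00  2.e-04] z [ 3.e-04 -2.e-04 -1.e+00] F [-0.6 -0.2 -1.3] T [-0.   -0.    0.03] g 0.265 q [-0.44  0.23  1.63 -0.    1.29  1.13]
time: 23.5
tool_pos: [0.6232, -0.2116, 0.1103]
tool_rot: [0.0, -0.707, 0.707, -0.0]
contact_force: [0.1, -0.2, 0.4]
gripper_width: 0.998
time: 24.12
tool_pos: [0.6232, -0.2116, 0.314]
tool_rot: [0.0, -0.707, 0.707, -0.001]
contact_force: [0.4, 0.2, 0.6]
gripper_width: 1.006
time: 24.75
tool_pos: [0.4721, -0.4631, 0.3125]
tool_rot: [-0.0, -0.707, 0.707, -0.001]
contact_force: [0.2, -0.5, 0.0]
gripper_width: 0.999
t 24.75 pos [ 0.4721 -0.4631  0.3125] xaxis [-2.0e-04 -1.0e+00  1.9e-03] z [ 0.0017 -0.0019 -1.    ] F [ 0.2 -0.5  0. ] T [-0.05  0.03  0.06] g 0.999 q [-0.89  0.1   1.43  0.    1.61  0.68]
scene [ 0.62408739 -0.21364621  0.16930104] 79
top [ 0.62388817 -0.21137132  0.16837021] 73
orange rows 194 207 centre 328.7603305785124 201.6694214876033 z pct [0.0181 0.0291 0.0335] 121
pad z [0.0153 0.0173 0.0196]
```

View pics/end_scene.png

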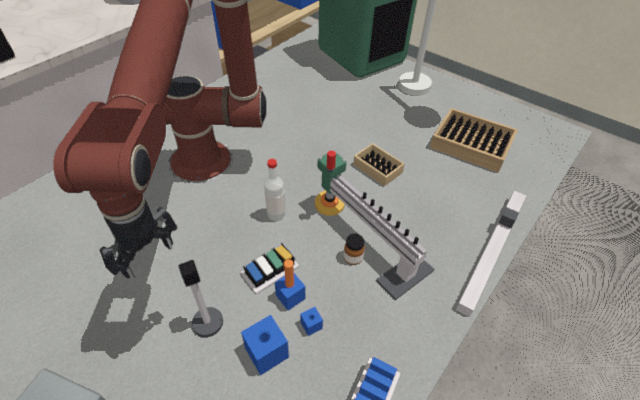

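View pics/end_top.png

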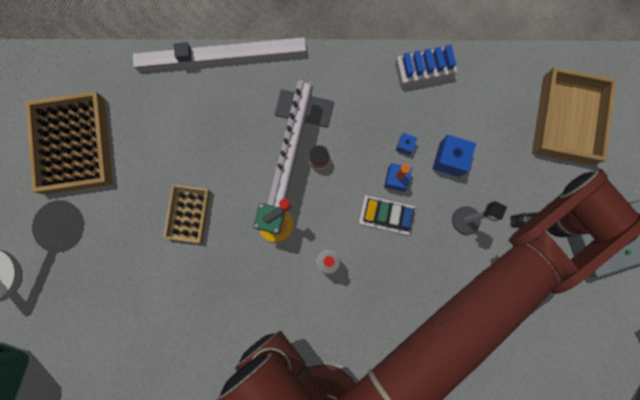

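The stylus stands upright at its original spot with its top at about 0.169, and the bystanders and crank are unmoved. One last check on the rocker slopes and the crank angle.

```bash
python3 -c "
from h import *
from plant import manip
f=manip.grab_frame('top');P=pts(f);H=cv2.cvtColor(f['image'],40)
c0=np.array([.532,-.1355]);x=np.array([.974,-.225]);y=np.array([.225,.974])
for i,n in enumerate(('yellow','green','grey','blue')):
  d=P[...,:2]-(c0-y*.0335*i);a=d@x;b=d@y;m=(abs(a)<.024)&(abs(b)<.007)&(f['z_map']>0)&(abs(P[...,2]-.05)<.015)
  print(n,m.sum(),np.polyfit(a[m],P[m][:,2],1).round(4))
m=((H[...,0]<6)|(H[...,0]>172))&(H[...,1]>150)&(P[...,2]>.265)&(P[...,2]<.28)&(P[...,1]>.05)&(abs(P[...,0]-.5)<.1)
k=P[m].mean(0);print('knob',k,np.degrees(np.arctan2(k[1]-.132,k[0]-.4915)))
"
```

```text
yellow 88 [0.1908 0.0504]
green 86 [-0.2222  0.0501]
grey 85 [-0.1886  0.05  ]
blue 90 [-0.2395  0.0499]
knob [0.51916644 0.08875707 0.27234658] -57.38924936128643
```

```bash
python3 -c "
from plant import manip
print(manip.job_done())"
```

```text
the job is handed in; nothing more can be done
None
```

I handed the job in after about 25 s of robot time, with all three parts done. I got no verdict back, and the foot load is an estimate rather than a direct reading.

- **Crank:** I wound it about 2.05 turns clockwise. The foot stopped descending, and the moving drag at the knob rose from about 8–9 N to 12 N. I put it at 0.38–0.45 turn past touch, roughly 50 N on the pad, with an uncertainty of about 12 N. The first still-holding readings past touch showed no load above their baseline. The last one read 5.5 N, a bit more than the 4 N or so I expected. The knob stayed where I left it (-57°).
- **Yellow rocker:** I pressed it with the stylus until it bottomed at about 15 N. Its measured slope is now +0.19, while the other three still slope -0.19 to -0.24. That puts it about 0.4 rad over, and the others as found.
- **Stylus:** It went back into the middle-sized holder without resistance. It stands upright where it started, with its top at about 0.169 m (0.170 m is fully down).
- **Bystanders:** The bottle, jar, stand and tray look unmoved in the final pictures.

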